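# Swap the blocks in the battery dock with the service plug pulled

## Task

First make the charging dock dead: pull the orange service plug straight up out of its sprung socket and leave it in the clear acrylic tray. Only then swap the batteries: take each charged block (green rib) out of the dock, tail first, and set it flat in the tray too; load every empty block (blue rib) from the table into the dock, one to a bay (any bay), contact end (yellow band) first under the steel lip, then rock the tail down until it lies flat and fully home. Leave the vial and the bracelet where they are.

Things in the scene. Friction and masses are not known exactly. Their poses are not given: they have to be found in the camera images.
- battery1_grip (a point): Empty block 1 (2 or 3 empty blocks are present): a point in the blue rib on its top, 46 mm above the block's underside and 8 mm below the rib's top; a good height to grip the rib (44 mm long in x, 16 mm thick in y, 30 mm high) across its thickness. From here the contact end is 62 mm away in -x, the tail 38 mm in +x. z up.
- battery2_grip (a point): Empty block 2, same point as for battery 1.
- battery3_grip (a point): Empty block 3, same point as for battery 1.
- charged1_grip (a point): Charged block 1 (1 or 2 charged blocks are present): same size and shape as battery 1 but with a green rib, seated at first in bay 1. Same point in its rib, same axes.
- charged2_grip (a point): Charged block 2, alike, seated at first in bay 3.
- charged1: Charged block 1. Origin: centre of its underside.
- charged2: Charged block 2. Origin: centre of its underside.
- battery1: Empty block 1: black block 100 x 56 x 24 mm (x, y, z), about 0.22 kg, lying flat, with the blue rib on top. Origin: centre of its underside. x runs from its contact end (-x; yellow band and brass contacts) to its plain tail; the rib's middle is 12 mm towards the tail.
- battery2: Empty block 2, alike. Origin: centre of its underside.
- battery3: Empty block 3, alike. Origin: centre of its underside.
- dock: Grey charging dock, 196 x 248 mm, fixed. Origin on the table under the middle bay; x points from its lip to its socket, roughly away from the robot. Three bays side by side at y = -74, 0, 74 mm: floor 10 mm above the table, 103 mm long (x -51.5 to 51.5 mm), 59 mm wide; round-topped walls between them 15 mm thick, 17.5 mm above the floor; at +x a round sill 8 mm above the floor.
- lip (a point): Middle of the edge of the dock's steel lip, which runs along y over the -x end of all bays: it overhangs each bay by 7 mm (edge 44.5 mm in -x from the dock's origin), underside 27 mm, top 32 mm above the bay floor. A block will not go in level: tilt it 15 to 20 degrees contact end down, slide that end along the floor under the lip to the end wall, let the tail down; out the same way back.
- bay1 (a point): Bay 1: where the rib point (batteryN_grip) of a seated battery comes, axes alike (contact end to -x, under the lip); 46 mm above the bay floor; the end wall under the lip is 63.5 mm away in -x. Bays are alike.
- bay2 (a point): Bay 2, same point.
- bay3 (a point): Bay 3, same point.
- plug_grip (a point): Orange service plug, at first standing in the black socket on the dock: centre of its grip, 40 mm long (x), 16 mm thick (y), 40 mm high (z); grip it across the 16 mm from above. Under the grip is a flange 36 x 46 x 5 mm, then the shaft, whose foot lies 55 mm below this point.
- plug: The service plug, 75 mm high, 0.09 kg; origin: centre of the foot of its shaft (24 x 34 x 30 mm, all in the socket). A ridge on the shaft is held by the socket's sprung detent slide (red knob at the back): it takes a straight upward pull of about 10 to 15 N; the detent lets go within 15 mm, and the plug is clear of the socket after 32 mm.
- socket (a point): Where plug_grip is while the plug is fully home (101 mm from the dock's origin in dock +x, 67 mm above the table). The socket is a black box 70 mm wide (y), 42 mm high, starting 75 mm from the dock's origin in +x, just behind the middle bay: keep a tilted block's tail clear of it.
- tray: Empty shallow clear acrylic tray, 211 x 278 mm (x, y), fixed; floor 3 mm above the table, rims 12 mm high. Origin: centre of its underside.
- amber_vial: Bystander: brown vial with white cap, 38 mm wide, 67 mm high, standing. Origin: centre of its underside.
- bracelet: Bystander: black bracelet 55 x 59 mm, 9 mm high, lying flat. Origin: centre of its underside.
There are look-alikes about, which are no part of the job. Of the things that look like the plug, the middle-sized one is meant. Leave any purple look-alike of the battery2 alone.

How it is judged:
By the outcome, as a careful person would: the job done as asked, in the order asked, and still so for the second after the job is handed in, with the robot touching nothing.
Of charged1, charged2 only 1 to 2 are there at a start; the rules pass over those that are not, and their reading is None.
Of battery1, battery2, battery3 only 2 to 3 are there at a start; the rules pass over those that are not, and their reading is None.
At some moment in a run one of battery1, battery2, battery3 may be knocked a few centimetres aside while the robot is not near it.
Once in a run the grip may slacken for a moment while it holds something.
It also fails if it takes over 210 s, if anything falls off the work surface, if the arm or the gripper's body presses on something with over 40 N, if the wrist force passes 120 N, or if a joint passes its speed limit or range.

## Robot

A 6-joint arm with a two-finger parallel gripper is mounted at the origin on the work surface; the furniture and walls round the work are solid. World frame = base frame: x ahead of the robot, y to its left, z up, the work surface at z = 0. Lengths are in m, angles in degrees, forces in N, time in s.
With the tool pointing down it reaches from about 0.35 to 0.875 m from the base axis. Payload 4.2 kg.
Tool frame: the origin (TCP) lies midway between the tips of the shut fingers; the grasp point (between the pads) lies 19 mm behind it; z points along the fingers, y is the line along which they close (so a half turn about z gives the same grasp; the last joint's range is limited). The gripper opens to 87 mm and grips with 3 to 60 N. Pads are 19 mm wide; open, the fingers measure 117 mm over their backs; the gripper's body (75 mm by 190 mm) begins 51 mm behind the grasp point.
Start: joints at [-57.433, 22.042, 0.453, 0, -68.411, -14.817], TCP at [0.191, -0.595, 0.223] pointing down, gripper open.
Joint ranges: [-179.83, 179.83], [-69.29, 118.12], [-61.27, 80.66], [-181.25, 117.63], [-171.15, -9.14], [-177.46, 177.46]. Speed limits (degrees/s): [159.86, 159.86, 180, 180, 180, 180].

## Interface

Orientations are given as a 3x3 rotation matrix whose columns are the frame's x, y, z axes.
In Python, from station import r, cams gives the robot as it stands.
- The arm moves only by the tool play_rows, never from a script. Its argument "commands" is text: rows parted by semicolons, each of 6 numbers parted by spaces: the shift along the world's x, y, z normalised to -1 to 1, where 1 is 30 mm, then the turn, a rotation vector about the world's x, y, z normalised to -1 to 1, where 1 is 0.15 rad. A call has 1 to 20 rows; each row shifts and turns the commanded pose from where the row before left it; what a row does not reach is not made up. A row lasts 1/10 s, in which the tool goes at most 50 mm and 8.59 degrees, less where a joint would pass 70% of its speed; a pose out of reach is approached as far as the arm can. A call with a number of a shift or a turn outside -1 to 1 is refused whole. A call with a gripper value outside its range is refused whole. "grip" is the finger opening in mm, from 0 to 87, set as the call begins (left out, the last holds). The fingers move at their own pace and stop on an object; the grip force is fixed at half the most. Time passes only in rows, so rows that do not move let the fingers close. It gives the time, the measured TCP pose, the force, the opening and the grip force at its end, in the units of the state.
- r.sense(): the state, without advancing time (a new reading comes with each control period).
- cams.capture(name): name is "scene" or "top"; returns (picture, depth): 420x560x3 uint8, blue, green, red; 420x560 float32, m along the optical axis (not along the pixel's ray), 0 where there is no reading.
- cams.camera_info(name): a dict with "mtx" (3x3 intrinsics, pixels), "k1" (the pictures are not rectified: a ray, as slopes to the right and down, at radius r is drawn at 1 + k1 r^2 times it, then the intrinsics apply), "R" (3x3) and "t" (3): a world point X has camera coordinates R X + t. Camera axes: x right, y down, z forward; pixel columns grow to the right and rows downward; lengths in m; the calibration is good to about 2 mm. A picture is of the moment at which its call begins. camera_info takes no time and is no camera call.
- r.finish_job(): hands the job in; it is judged then, once.
The state is a dict: "time_s": time; "joints": joint angles; "joint_velocities": joint speeds; "effort": joint torques, N m; "tcp_pos": TCP position; "ee_rot": TCP orientation; "wrist_force": force on the tool from outside, world axes, zero at the start; "moment": the same for the moment, N m; "gripper_width": opening from 0.0 (shut) to 1.0 (fully open); "gripper_force": force on a finger pad.
Only numpy, scipy, OpenCV 4.12 (cv2) and the standard library are available. Lean on these libraries where they do the work, as an engineer would, in place of code of your own. Each camera call takes 0.05 s, during which the arm holds its last target. There are 200 camera calls.

## Working session

There is one attempt and no reset: what is moved stays moved. The work goes in short steps, Python scripts to look and compute and a tool call to move; the robot and the scene stay as the last step left them, time stands still between calls to the robot, and variables do not carry over. Pictures are saved under pics/ and viewed, at most 14 in all, crops included, and the job is handed in when it is done.

Besides the shell and the picture viewer there is one more tool, called in YAML: its name, and indented under it one key for each argument. play_rows: Moves the arm, as the interface text tells. Scaled input: -1 to 1 covers 30 mm each way for a shift and 0.15 rad each way for a turn. Its arguments: {"type":"object","properties":{"commands":{"type":"string"},"grip":{"type":"number"}},"required":["commands"]}

```bash
ls; mkdir -p pics; python3 - <<'E'
from station import r,cams
import cv2,numpy as np
for n in("scene","top"):
    p,d=cams.capture(n); cv2.imwrite(f"pics/{n}0.png",p); np.save(f"pics/{n}0.npy",d)
    i=cams.camera_info(n); print(n,i)
    print((d==0).mean())
print(r.sense())
E
```

```text
pics
scene {'mtx': array([[444.01550222,   0.        , 278.94129188],
       [  0.        , 444.01550222, 211.54853618],
       [  0.        ,   0.        ,   1.        ]]), 'k1': -0.026715678547969673, 'R': array([[-0.79386247, -0.60765827,  0.02310418],
       [-0.29219283,  0.34785752, -0.89085268],
       [ 0.53329704, -0.71396538, -0.45370442]]), 't': array([0.46388519, 0.23634213, 1.07012416])}
0.004060374149659864
top {'mtx': array([[526.8561506 ,   0.        , 279.79871041],
       [  0.        , 526.8561506 , 205.99232599],
       [  0.        ,   0.        ,   1.        ]]), 'k1': -0.0685774722098155, 'R': array([[-0.0163994 , -0.99972024,  0.01704428],
       [-0.98279616,  0.01298072, -0.18423683],
       [ 0.18396404, -0.01977243, -0.98273408]]), 't': array([0.00400274, 0.57139299, 1.30099848])}
0.004128401360544218
{'time_s': 0.1, 'joints': array([-5.74338030e+01,  2.20867942e+01,  3.87862754e-01, -2.58264905e-02,
       -6.84126514e+01, -1.48171366e+01]), 'joint_velocities': array([ 0.06540666, -0.04802878,  0.14009744,  0.08248545, -0.01684176,
        0.06526089]), 'effort': array([-1.54166555e-04, -3.91689134e+01,  1.87935537e+01,  4.23189282e+00,
        1.34739137e-02, -8.04690126e-05]), 'tcp_pos': array([ 0.19038727, -0.59472394,  0.2215648 ]), 'ee_rot': array([[-9.52451435e-01, -3.04689647e-01, -6.95023274e-04],
       [-3.04690426e-01,  9.52449610e-01,  1.86686634e-03],
       [ 9.31597995e-05,  1.98986646e-03, -9.99998016e-01]]), 'wrist_force': array([-0.75970178, -0.03510932,  0.22330507]), 'moment': array([ 0.02050701,  0.0385528 , -0.05134527]), 'gripper_force': 0.0, 'gripper_width': 0.9984425341768977}
```

View pics/scene0.png

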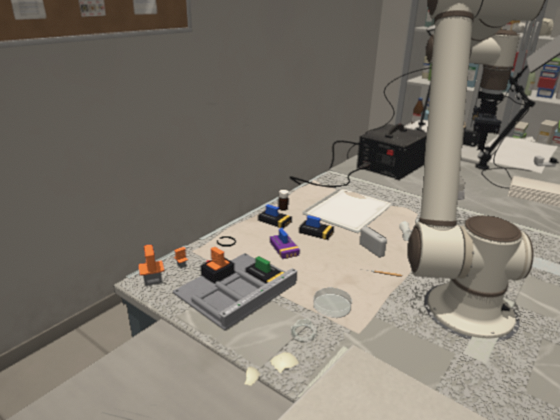

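View pics/top0.png

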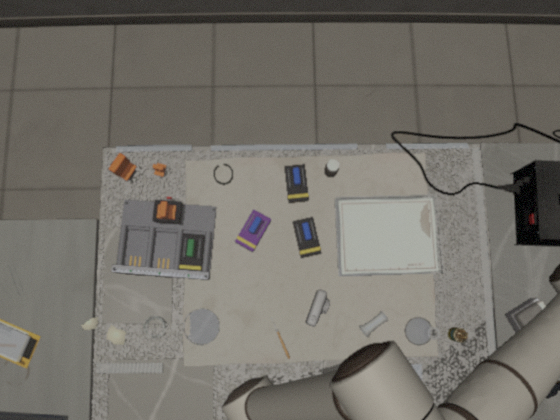

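The dock is on the left (bays at about (137,245), (165,245) and (192,250)), with the plug at (167,211) and the green rib in the right-hand bay. The blue blocks are at (296,182) and (306,237), the purple decoy at (253,230), and the tray at (387,236). Orange look-alikes sit at (122,166) and (159,169). Only one charged block and two empties are present.

```bash
cat > h.py <<'E'
import numpy as np,cv2
from station import r,cams
def grid(n,uv):
    i=cams.camera_info(n); K=i["mtx"]
    D=np.array([i["k1"],0,0,0,0.])
    s=cv2.undistortPoints(np.asarray(uv,float).reshape(-1,1,2),K,D).reshape(-1,2)
    return np.c_[s,np.ones(len(s))],i
def plane(n,uv,z):
    s,i=grid(n,uv); d=s@i["R"]; c=-i["R"].T@i["t"]
    return c+d*((z-c[2])/d[:,2])[:,None]
def cloud(n,d):
    h,w=d.shape; v,u=np.mgrid[:h,:w]
    s,i=grid(n,np.c_[u.ravel(),v.ravel()])
    X=(s*d.reshape(-1,1)-i["t"])@i["R"]; X[d.ravel()==0]=np.nan
    return X.reshape(h,w,3)
def shot(n="top",save=None):
    p,d=cams.capture(n)
    if save: cv2.imwrite(f"pics/{save}.png",p)
    return p,cv2.cvtColor(p,cv2.COLOR_BGR2HSV),cloud(n,d)
HUE=dict(blue=(100,125,120,60),green=(45,85,90,40),orange=(3,16,150,90),purple=(126,160,70,40),yellow=(20,34,130,110))
def blobs(hsv,c,amin=15):
    a,b,s,v=HUE[c]; m=cv2.inRange(hsv,(a,s,v),(b,255,255))
    n,L,st,ce=cv2.connectedComponentsWithStats(m)
    return [(L==k,ce[k],st[k,4]) for k in range(1,n) if st[k,4]>=amin]
def rect(P):
    (c,s,a)=cv2.minAreaRect((P[:,:2]*1000).astype(np.float32)); 
    if s[0]<s[1]: s=s[::-1]; a+=90
    return np.round(c,1),np.round(s,1),round((a+90)%180-90,1)
def report(n="top",save=None,cols=("blue","green","orange","yellow","purple")):
    p,hsv,X=shot(n,save)
    for c in cols:
        for m,ce,a in blobs(hsv,c):
            P=X[m]; P=P[~np.isnan(P[:,0])]
            if len(P)<8: continue
            zt=np.percentile(P[:,2],95); T=P[P[:,2]>zt-.008]
            print(n,c,a,"px",ce.round(),"ztop",round(zt*1000,1),"rect",*rect(T),"plane",(plane(n,[ce],zt)[0]*1000).round(1))
    return p,hsv,X
E
python3 - <<'E'
from h import *
for n in("top","scene"):
    p,hsv,X=report(n)
    if n=="top":
        print("table z",np.nanmedian(X[280:300,220:280,2]))
        # dock: height map print
        for (a,b,u0,u1,v0,v1) in [(.03,.06,100,225,195,285),(.006,.014,100,225,195,285),(.008,.025,330,445,190,280)]:
            Z=X[v0:v1,u0:u1]; P=Z[(Z[...,2]>a)&(Z[...,2]<b)]; print(a,len(P),rect(P))
        cv2.imwrite("pics/crop.png",cv2.resize(np.hstack([p[150:290,100:225],p[150:290,330:455]]),None,fx=3,fy=3,interpolation=cv2.INTER_CUBIC))
        np.save("pics/X.npy",X)
E
```

```text
top blue 91 px [296. 175.] ztop 58.1 rect [651.4 -48.5] [40.8 14.7] 4.4 plane [650.9 -48.   58.1]
top blue 77 px [255. 224.] ztop 58.7 rect [524.2  60.4] [39.4 11.7] -31.3 plane [523.9  59.8  58.7]
top blue 94 px [306. 231.] ztop 59.3 rect [507.  -70.7] [39.8 14.4] 12.8 plane [505.6 -70.5  59.3]
top green 82 px [190. 247.] ztop 67.3 rect [467.2 223.5] [40.1 13. ] -4.7 plane [466.8 223.   67.3]
top orange 115 px [117. 163.] ztop 101.3 rect [680.8 406.7] [46.8 17.1] -34.6 plane [679.  404.8 101.3]
top orange 56 px [129. 171.] ztop 47.4 rect [672.5 392.7] [38.9 19.9] -37.5 plane [671.2 388.9  47.4]
top orange 18 px [159. 166.] ztop 55.5 rect [679.5 308.6] [21.1  9.4] -80.4 plane [679.8 309.2  55.5]
top orange 15 px [162. 205.] ztop 91.1 rect [573.1 290.4] [15.4 14.2] 31.8 plane [570.7 289.9  91.1]
top yellow 41 px [ 34. 336.] ztop 5.5 rect [248.3 634.8] [29.4 11.8] 58.4 plane [247.5 632.    5.5]
top yellow 62 px [ 24. 362.] ztop 5.2 rect [184.9 660.1] [27.5 22.5] 67.5 plane [183.4 655.4   5.2]
top purple 372 px [254. 228.] ztop 30.5 rect [522.1  61.3] [75.7 52.4] -30.4 plane [518.1  62.
[... 871 characters left out ...]
259.] ztop 86.8 rect [560.4 292.7] [35.7 16.7] -1.1 plane [529.8 323.5  86.8]
scene orange 129 px [180. 255.] ztop 54.3 rect [678.6 315.2] [24.2 14.4] 61.9 plane [654.8 333.9  54.3]
scene yellow 44 px [282. 220.] ztop 26.5 rect [604.8 -46.1] [50.8 17.5] -79.3 plane [598.9 -35.5  26.5]
scene yellow 48 px [326. 231.] ztop 25.5 rect [459.1 -77.4] [50.8 15.1] -75.6 plane [454.5 -64.5  25.5]
scene yellow 39 px [274. 276.] ztop 36.0 rect [424.  230.2] [53.1  9.9] 83.3 plane [421.5 233.7  36. ]
scene purple 200 px [281. 243.] ztop 26.5 rect [522.8  66. ] [75.3 53.9] -28.9 plane [516.8  81.4  26.5]
scene purple 93 px [289. 252.] ztop 24.3 rect [477.   93.6] [52.1 11.9] 56.8 plane [469.6 103.5  24.3]
```

View pics/crop.png

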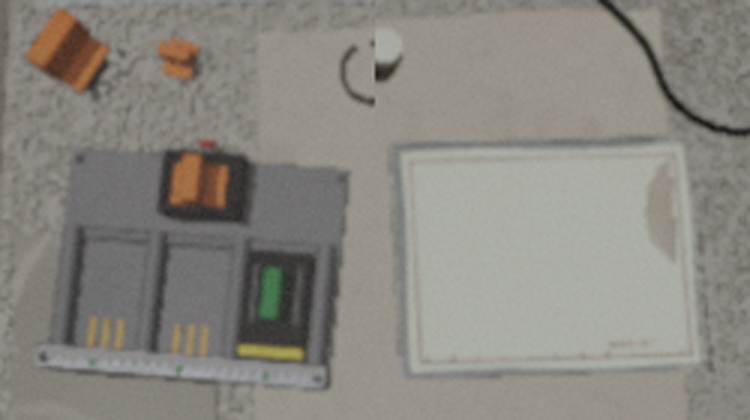

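The dock is yawed about -5° and the charged block's band is under the lip. The white sheet at right has a grey outline, which may be the tray rim, so I'll check its profile and fit the dock.

```bash
python3 - <<'E'
from h import *
X=np.load("pics/X.npy")
np.set_printoptions(linewidth=220,suppress=True)
print("row236", [(u,int(X[236,u,1]*1000),round(X[236,u,2]*1000,0)) for u in list(range(326,350))+list(range(425,448))])
print("col387", [(v,int(X[v,387,0]*1000),round(X[v,387,2]*1000,0)) for v in list(range(190,208))+list(range(264,285))])
# dock
Z=X[190:290,100:225].reshape(-1,3)
P=Z[(Z[:,2]>.039)&(Z[:,2]<.048)]; P=P[P[:,0]<.46]; print("lip",len(P),rect(P),P[:,2].mean())
P=Z[(Z[:,2]>.034)&(Z[:,2]<.06)&(Z[:,0]>.53)]; print("socket+",len(P),rect(P))
P=Z[(Z[:,2]>.08)]; print("plugtop",len(P),rect(P),P[:,2].max())
P=Z[(Z[:,2]>.006)&(Z[:,2]<.014)]; P=P[(P[:,0]>.43)&(P[:,0]<.53)&(P[:,1]>.26)&(P[:,1]<.42)]
print("floors")
for lo,hi in((.26,.333),(.333,.42)):
    Q=P[(P[:,1]>lo)&(P[:,1]<hi)];print(len(Q),rect(Q))
th=np.radians(-4.7)
for n in["top"]:
  # profile of mean heights in dock frame along y at x in [-30,40]
  c=np.array([.480,.297]);R=np.array([[np.cos(th),-np.sin(th)],[np.sin(th),np.cos(th)]])
  q=(Z[:,:2]-c)@R
  s=(abs(q[:,0])<.03)
  print("yprof",[(y,int(np.nanmedian(Z[s&(abs(q[:,1]*1000-y)<2),2])*1000)) for y in range(-130,132,4) if (s&(abs(q[:,1]*1000-y)<2)).sum()>3])
  for yy in(.074,0.):
    s=abs(q[:,1]-yy)<.02
    print("xprof",yy,[(x,int(np.nanmedian(Z[s&(abs(q[:,0]*1000-x)<2),2])*1000)) for x in range(-80,140,4) if (s&(abs(q[:,0]*1000-x)<2)).sum()>3])
E
```

```text
row236 [(326, -126, np.float64(2.0)), (327, -129, np.float64(0.0)), (328, -132, np.float64(-1.0)), (329, -134, np.float64(2.0)), (330, -137, np.float64(-2.0)), (331, -139, np.float64(1.0)), (332, -142, np.float64(2.0)), (333, -145, np.float64(-4.0)), (334, -148, np.float64(-1.0)), (335, -150, np.float64(-3.0)), (336, -152, np.float64(9.0)), (337, -154, np.float64(10.0)), (338, -158, np.float64(3.0)), (339, -160, np.float64(3.0)), (340, -163, np.float64(0.0)), (341, -166, np.float64(4.0)), (342, -168, np.float64(8.0)), (343, -171, np.float64(3.0)), (344, -173, np.float64(6.0)), (345, -176, np.float64(6.0)), (346, -179, np.float64(4.0)), (347, -182, np.float64(3.0)), (348, -185, np.float64(0.0)), (349, -187, np.float64(4.0)), (425, -389, np.float64(9.0)), (426, -392, np.float64(9.0)), (427, -396, np.float64(3.0)), (428, -397, np.float64(9.0)), (429, -402, np.float64(2.0)), (430, -405, np.float64(1.0)), (431, -406, np.float64(8.0)), (432, -410, np.float64(3.0)), (433, -412, np.float64(5.0)), (434, -414, np.float64(7.0)), (435, -419, np.float64(-1.0)), (436, -420, np.float64(4.0)), (437, -423, np.float64(4.0)), (438, -427, np.float64(0.0)), (439, -427, np.float64(8.0)), (440, -428, np.float64(14.0)), (441, -436, np.float64(-3.0)), (442, -438, np.float64(-0.0)), (443, -441, np.float64(-2.0)), (444, -444, np.float64(-1.0)), (445, -445, np.float64(2.0)), (446, -449, np.float64(-1.0)), (447, -452, np.float64(-1.0))]Traceback (most recent call last):
  File "<stdin>", line 5, in <module>
ValueError: cannot convert float NaN to integer
```

```bash
python3 - <<'E'
from h import *
X=np.load("pics/X.npy")
np.set_printoptions(linewidth=220,suppress=True)
T=X[185:290,325:450].reshape(-1,3); P=T[(T[:,2]>.008)&(T[:,2]<.03)&(T[:,1]<-.145)&(T[:,1]>-.44)&(T[:,0]<.62)&(T[:,0]>.37)]; print("tray",len(P),rect(P))
Z=X[190:290,100:225].reshape(-1,3);Z=Z[~np.isnan(Z[:,0])]
P=Z[(Z[:,2]>.036)&(Z[:,2]<.05)]; P=P[P[:,0]<.45]; print("lip",len(P),rect(P),P[:,2].mean())
P=Z[(Z[:,2]>.034)&(Z[:,2]<.06)&(Z[:,0]>.53)]; print("socket+",len(P),rect(P))
P=Z[(Z[:,2]>.08)]; print("plugtop",len(P),rect(P),P[:,2].max())
P=Z[Z[:,2]>.02];print("above20",rect(P))
th=np.radians(-4.7)
c=np.array([.480,.297]);R=np.array([[np.cos(th),-np.sin(th)],[np.sin(th),np.cos(th)]])
q=(Z[:,:2]-c)@R
f=lambda s,k,rg:[(y,int(np.median(Z[m,2])*1000)) for y in rg for m in [s&(abs(q[:,k]*1000-y)<2)] if m.sum()>3]
print("yprof",f(abs(q[:,0])<.03,1,range(-130,142,4)))
for yy in(.074,0.): print("xprof",yy,f(abs(q[:,1]-yy)<.02,0,range(-90,140,4)))
E
```

```text
tray 1071 (array([ 495.4, -292.9]), array([293.6, 247.3]), -89.8)
lip 821 (array([428.2, 301.4]), array([245.7,  58.9]), 85.0) 0.04155119061243134
socket+ 452 (array([570.4, 287.3]), array([71.2, 64.9]), 84.4)
plugtop 99 (array([562.3, 288.1]), array([37.3, 17.2]), -7.8) 0.09255007462067684
above20 (array([500.9, 295.9]), array([247.4, 204.8]), 85.0)
yprof [(-130, 1), (-126, 1), (-122, 7), (-118, 15), (-114, 27), (-110, 27), (-106, 27), (-102, 22), (-98, 33), (-94, 34), (-90, 35), (-86, 34), (-82, 43), (-78, 61), (-74, 63), (-70, 62), (-66, 35), (-62, 33), (-58, 34), (-54, 33), (-50, 33), (-46, 25), (-42, 26), (-38, 27), (-34, 25), (-30, 23), (-26, 9), (-22, 10), (-18, 11), (-14, 10), (-10, 9), (-6, 10), (-2, 10), (2, 8), (6, 9), (10, 10), (14, 9), (18, 10), (22, 10), (26, 10), (30, 19), (34, 26), (38, 27), (42, 25), (46, 13), (50, 10), (54, 9), (58, 10), (62, 9), (66, 9), (70, 9), (74, 10), (78, 10), (82, 10), (86, 9), (90, 11), (94, 10), (98, 10), (102, 11), (106, 22), (110, 27), (114, 27), (118, 23), (122, 9), (126, 3), (130, 0), (134, 0), (138, 0)]
xprof 0.074 [(-90, 1), (-86, 1)
[... 461 characters left out ...]
10), (106, 9), (110, 9), (114, 2), (118, -1), (122, -2), (126, -1), (130, 0), (134, -1), (138, -2)]
xprof 0.0 [(-90, 0), (-86, 0), (-82, 7), (-78, 41), (-74, 44), (-70, 41), (-66, 42), (-62, 40), (-58, 10), (-54, 10), (-50, 9), (-46, 10), (-42, 9), (-38, 10), (-34, 9), (-30, 8), (-26, 10), (-22, 11), (-18, 8), (-14, 10), (-10, 9), (-6, 9), (-2, 10), (2, 9), (6, 11), (10, 10), (14, 8), (18, 10), (22, 9), (26, 10), (30, 10), (34, 10), (38, 18), (42, 17), (46, 10), (50, 9), (54, 9), (58, 21), (62, 41), (66, 51), (70, 59), (74, 76), (78, 66), (82, 74), (86, 71), (90, 81), (94, 54), (98, 83), (102, 47), (106, 41), (110, 41), (114, 36), (118, 31), (122, 0), (126, -2), (130, 0), (134, 0), (138, 0)]
```

Tray centre is about (0.500,-0.291), size 211×278, which matches. The dock origin is about (0.463,0.298), yaw -5°, consistent with the plug and the green rib. Next I'll go over to the plug.

play_rows:
  commands: "0.413 0.982 0 0 0 -0.133;0.413 0.982 0 0 0 -0.133;0.413 0.982 0 0 0 -0.133;0.413 0.982 0 0 0 -0.133;0.413 0.982 0 0 0 -0.133;0.413 0.982 0 0 0 -0.133;0.413 0.982 0 0 0 -0.133;0.413 0.982 0 0 0 -0.133;0.413 0.982 0 0 0 -0.133;0.413 0.982 0 0 0 -0.133;0.413 0.982 0 0 0 -0.133;0.413 0.982 0 0 0 -0.133;0.413 0.982 0 0 0 -0.133;0.413 0.982 0 0 0 -0.133;0.413 0.982 0 0 0 -0.133;0.413 0.982 0 0 0 -0.133;0.413 0.982 0 0 0 -0.133;0.413 0.982 0 0 0 -0.133;0.413 0.982 0 0 0 -0.133;0.413 0.982 0 0 0 -0.133"
  grip: 50

```text
time_s: 2.2
tcp_pos: [0.4385, -0.0047, 0.2226]
ee_rot: [[-0.996, 0.09, 0.0], [0.09, 0.996, 0.0], [-0.0, 0.0, -1.0]]
wrist_force: [-0.3, -0.9, 0.0]
gripper_width: 0.573
gripper_force: 0.0
```

play_rows:
  commands: "0.413 0.982 0 0 0 0;0.413 0.982 0 0 0 0;0.413 0.982 0 0 0 0;0.413 0.982 0 0 0 0;0.413 0.982 0 0 0 0;0.413 0.982 0 0 0 0;0.413 0.982 0 0 0 0;0.413 0.982 0 0 0 0;0.413 0.982 0 0 0 0;0.413 0.982 0 0 0 0;0 0 -1 0 0 0;0 0 -1 0 0 0;0 0 -1 0 0 0;0 0 0 0 0 0;0 0 0 0 0 0;0 0 0 0 0 0"

```text
time_s: 3.8
tcp_pos: [0.5634, 0.2893, 0.1347]
ee_rot: [[-0.996, 0.089, 0.003], [0.089, 0.996, 0.002], [-0.003, 0.002, -1.0]]
wrist_force: [-0.7, 0.2, 0.6]
gripper_width: 0.574
gripper_force: 0.0
```

```bash
python3 - <<'E'
from h import *
s=r.sense();print(s["tcp_pos"],s["ee_rot"].round(3))
p,h,X=report("scene",cols=("orange",))
a=p[200:310,150:300]; p,h,X=report("top",cols=("orange",)); b=p[150:260,100:250]
cv2.imwrite("pics/a.png",cv2.resize(np.hstack([a,b]),None,fx=2.6,fy=2.6,interpolation=cv2.INTER_CUBIC))
E
```

```text
[0.56341417 0.28928314 0.13466885] [[-0.996  0.089  0.003]
 [ 0.089  0.996  0.002]
 [-0.003  0.002 -1.   ]]
scene orange 414 px [150. 262.] ztop 97.6 rect [679.1 410.2] [53.  20.2] -32.6 plane [630.5 444.4  97.6]
scene orange 130 px [180. 255.] ztop 53.5 rect [677.3 316.4] [24.2 15.4] 52.2 plane [655.9 332.9  53.5]
scene orange 272 px [217. 260.] ztop 86.5 rect [558.7 294.4] [35.9 12.8] -5.5 plane [529.2 322.9  86.5]
top orange 53 px [159. 168.] ztop 56.4 rect [645.6 281.6] [111.9  19.7] 39.2 plane [674.3 309.   56.4]
```

View pics/a.png

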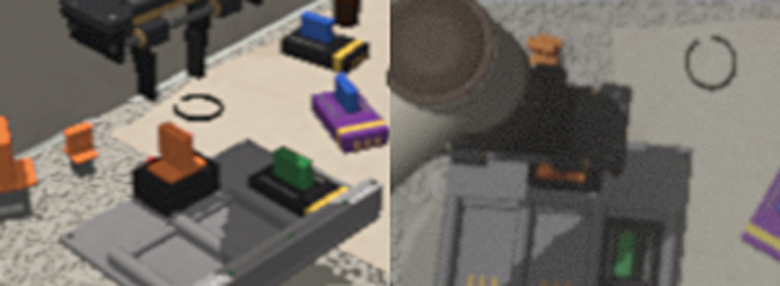

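The gripper is aligned over the plug, with the fingers straddling it. Next: descend, close and pull straight up.

play_rows:
  commands: "0 0 -0.7 0 0 0;0 0 -0.7 0 0 0;0 0 -0.6 0 0 0;0 0 -0.5 0 0 0;0 0 -0.2 0 0 0;0 0 0 0 0 0;0 0 0 0 0 0"

```text
time_s: 4.6
tcp_pos: [0.563, 0.2891, 0.0528]
ee_rot: [[-0.996, 0.089, 0.002], [0.089, 0.996, 0.001], [-0.002, 0.001, -1.0]]
wrist_force: [0.2, -0.9, 0.7]
gripper_width: 0.573
gripper_force: 0.0
```

play_rows:
  commands: "0 0 0 0 0 0;0 0 0 0 0 0;0 0 0 0 0 0;0 0 0 0 0 0;0 0 0 0 0 0;0 0 0 0 0 0;0 0 0 0 0 0;0 0 0 0 0 0"
  grip: 0

```text
time_s: 5.4
tcp_pos: [0.5623, 0.2886, 0.0516]
ee_rot: [[-0.996, 0.089, 0.0], [0.089, 0.996, 0.0], [-0.0, 0.0, -1.0]]
wrist_force: [-0.0, 0.5, 0.4]
gripper_width: 0.184
gripper_force: 30.0
```

play_rows:
  commands: "0 0 0.1 0 0 0;0 0 0.1 0 0 0;0 0 0.1 0 0 0;0 0 0.1 0 0 0;0 0 0.1 0 0 0;0 0 0.1 0 0 0;0 0 0 0 0 0"

```text
time_s: 6.1
tcp_pos: [0.5629, 0.289, 0.0713]
ee_rot: [[-0.996, 0.089, 0.002], [0.089, 0.996, 0.001], [-0.002, 0.002, -1.0]]
wrist_force: [0.4, -0.2, -1.7]
gripper_width: 0.185
gripper_force: 30.0
```

play_rows:
  commands: "0 0 0.5 0 0 0;0 0 1 0 0 0;0 0 1 0 0 0;0 0 0.5 0 0 0;-0.046 -0.915 0 0 0 0;-0.046 -0.915 0 0 0 0;-0.046 -0.915 0 0 0 0;-0.046 -0.915 0 0 0 0;-0.046 -0.915 0 0 0 0;-0.046 -0.915 0 0 0 0;-0.046 -0.915 0 0 0 0;-0.046 -0.915 0 0 0 0;-0.046 -0.915 0 0 0 0;-0.046 -0.915 0 0 0 0;-0.046 -0.915 0 0 0 0;-0.046 -0.915 0 0 0 0;-0.046 -0.915 0 0 0 0;-0.046 -0.915 0 0 0 0;-0.046 -0.915 0 0 0 0;-0.046 -0.915 0 0 0 0"

```text
time_s: 8.1
tcp_pos: [0.5402, -0.1518, 0.1602]
ee_rot: [[-0.996, 0.089, 0.001], [0.089, 0.996, -0.0], [-0.001, -0.0, -1.0]]
wrist_force: [0.5, -0.6, -0.7]
gripper_width: 0.186
gripper_force: 30.0
```

play_rows:
  commands: "-0.046 -0.915 0 0 0 0;-0.046 -0.915 0 0 0 0;-0.046 -0.915 0 0 0 0;-0.046 -0.915 0 0 0 0;-0.046 -0.915 0 0 0 0;-0.046 -0.915 0 0 0 0;-0.046 -0.915 0 0 0 0;-0.046 -0.915 0 0 0 0;0 0 -1 0 0 0;0 0 -1 0 0 0;0 0 -0.8 0 0 0;0 0 0 0 0 0;0 0 0 0 0 0"

```text
time_s: 9.4
tcp_pos: [0.5295, -0.3706, 0.0762]
ee_rot: [[-0.996, 0.089, 0.0], [0.089, 0.996, -0.001], [-0.0, -0.001, -1.0]]
wrist_force: [1.0, 0.2, -0.6]
gripper_width: 0.178
gripper_force: 30.0
```

```bash
python3 - <<'E'
from h import *
p,h,X=report("scene",cols=("orange","blue"))
cv2.imwrite("pics/b.png",cv2.resize(p[130:250,230:420],None,fx=4,fy=4,interpolation=cv2.INTER_CUBIC))
E
```

```text
scene orange 66 px [355. 179.] ztop 111.4 rect [ 516.8 -364.3] [20.7  7.8] -59.7 plane [ 490.6 -297.3  111.4]
scene orange 413 px [150. 262.] ztop 97.6 rect [678.6 410.5] [52.5 20.2] -32.8 plane [630.6 444.4  97.6]
scene orange 131 px [180. 255.] ztop 53.7 rect [678.6 315.2] [24.6 14.9] 73.9 plane [655.3 333.3  53.7]
scene blue 112 px [272. 210.] ztop 54.0 rect [648.6 -45.4] [38.2 18.1] 0.3 plane [631.7 -21.9  54. ]
scene blue 126 px [313. 221.] ztop 54.3 rect [504.2 -67.4] [37.8 16.3] 8.2 plane [490.2 -42.9  54.3]
scene blue 89 px [283. 236.] ztop 54.4 rect [524.   64.6] [41.5 13.3] -34.0 plane [508.   83.8  54.4]
```

View pics/b.png

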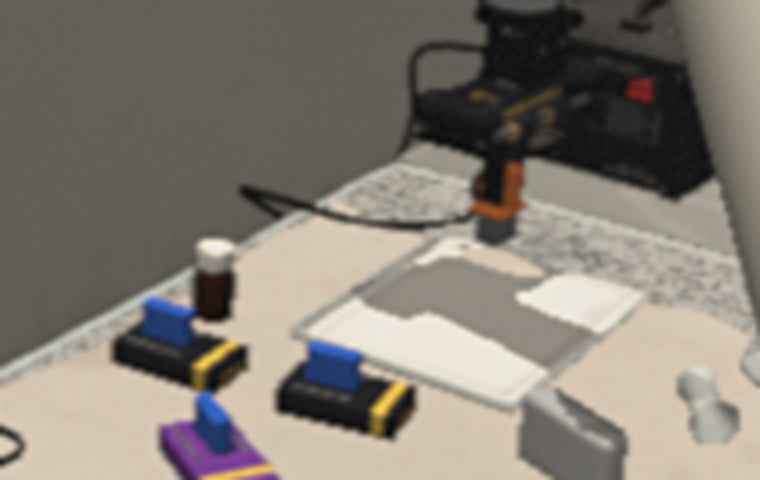

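The plug is held over the far-right part of the tray, foot visible at (495,235) in the crop. Next I'll lower and release it.

play_rows:
  commands: "0 0 -0.4 0 0 0;0 0 -0.3 0 0 0;0 0 -0.2 0 0 0;0 0 -0.15 0 0 0;0 0 -0.07 0 0 0;0 0 0 0 0 0;0 0 0 0 0 0;0 0 0 0 0 0"

```text
time_s: 10.25
tcp_pos: [0.5292, -0.3703, 0.0426]
ee_rot: [[-0.996, 0.089, 0.0], [0.089, 0.996, -0.0], [-0.0, -0.0, -1.0]]
wrist_force: [-1.7, 1.1, 4.3]
gripper_width: 0.177
gripper_force: 30.0
```

play_rows:
  commands: "0 0 0 0 0 0;0 0 0 0 0 0;0 0 0 0 0 0;0 0 0 0 0 0;0 0 0 0 0 0;0 0 0.4 0 0 0;0 0 0.8 0 0 0;0 0 1 0 0 0;0 0 1 0 0 0;0 0 1 0 0 0;0 0 0.3 0 0 0;0 0 0 0 0 0;0 0 0 0 0 0"
  grip: 50

```text
time_s: 11.55
tcp_pos: [0.5285, -0.3697, 0.1759]
ee_rot: [[-0.996, 0.089, -0.001], [0.089, 0.996, 0.001], [0.001, 0.001, -1.0]]
wrist_force: [0.8, -0.3, -0.6]
gripper_width: 0.572
gripper_force: 0.0
```

```bash
python3 - <<'E'
from h import *
p,h,X=report("scene",cols=("orange","blue","green"))
E
```

```text
scene orange 126 px [354. 186.] ztop 76.0 rect [ 526.9 -361. ] [34.5 11.1] -4.6 plane [ 503.4 -314.7   76. ]
scene orange 413 px [150. 262.] ztop 97.6 rect [678.9 410.5] [53.  20.4] -33.5 plane [630.6 444.4  97.6]
scene orange 130 px [180. 255.] ztop 54.2 rect [678.2 315.7] [25.2 16.7] 75.9 plane [654.7 333.9  54.2]
scene blue 113 px [272. 210.] ztop 53.6 rect [648.7 -43.4] [38.6 20.8] 8.0 plane [632.  -22.3  53.6]
scene blue 126 px [313. 221.] ztop 54.2 rect [503.  -68.2] [37.4 19.8] 7.8 plane [490.2 -43.   54.2]
scene blue 90 px [283. 236.] ztop 54.9 rect [526.1  63.7] [42.1 12.5] -36.2 plane [507.2  84.6  54.9]
scene green 165 px [262. 265.] ztop 64.5 rect [465.  228.6] [37.9 13.8] -1.6 plane [451.  245.1  64.5]
```

The plug is standing in the tray (top at ~77 mm), so the dock is dead. Next, the charged block.

play_rows:
  commands: "-0.09 0.899 0 0 0 0;-0.09 0.899 0 0 0 0;-0.09 0.899 0 0 0 0;-0.09 0.899 0 0 0 0;-0.09 0.899 0 0 0 0;-0.09 0.899 0 0 0 0;-0.09 0.899 0 0 0 0;-0.09 0.899 0 0 0 0;-0.09 0.899 0 0 0 0;-0.09 0.899 0 0 0 0;-0.09 0.899 0 0 0 0;-0.09 0.899 0 0 0 0;-0.09 0.899 0 0 0 0;-0.09 0.899 0 0 0 0;-0.09 0.899 0 0 0 0;-0.09 0.899 0 0 0 0;-0.09 0.899 0 0 0 0;-0.09 0.899 0 0 0 0;-0.09 0.899 0 0 0 0;-0.09 0.899 0 0 0 0"

```text
time_s: 13.6
tcp_pos: [0.4741, 0.1698, 0.1754]
ee_rot: [[-0.996, 0.089, -0.003], [0.089, 0.996, -0.002], [0.003, -0.002, -1.0]]
wrist_force: [0.6, -0.4, 0.2]
gripper_width: 0.577
gripper_force: 0.0
```

play_rows:
  commands: "-0.09 0.899 0 0 0 0;-0.09 0.899 0 0 0 0;0 0 -1 0 0 0;0 0 -1 0 0 0;0 0 0 0 0 0;0 0 0 0 0 0;0 0 0 0 0 0"
  grip: 40

```text
time_s: 14.3
tcp_pos: [0.4706, 0.2234, 0.118]
ee_rot: [[-0.996, 0.089, 0.002], [0.089, 0.996, 0.001], [-0.002, 0.001, -1.0]]
wrist_force: [0.5, -0.3, 0.3]
gripper_width: 0.461
gripper_force: 0.0
```

```bash
python3 - <<'E'
from h import *
p,h,X=report("scene",cols=("orange","green"))
print(r.sense()["tcp_pos"])
report("top",cols=("green","blue"))
E
```

```text
scene orange 131 px [353. 186.] ztop 76.1 rect [ 529.2 -361.6] [38.1 16.6] -13.2 plane [ 504.1 -315.    76.1]
scene orange 413 px [150. 262.] ztop 97.3 rect [679.4 410.1] [52.6 20.7] -32.9 plane [630.9 444.1  97.3]
scene orange 130 px [180. 255.] ztop 54.5 rect [678.3 315.5] [25.9 13.1] 79.8 plane [654.6 333.9  54.5]
scene green 161 px [262. 265.] ztop 63.9 rect [464.  229.1] [40.2 13.6] -8.5 plane [450.4 245.3  63.9]
[0.47057757 0.22351666 0.11824248]
top blue 90 px [296. 175.] ztop 58.9 rect [651.3 -48.3] [40.5 14.6] 5.8 plane [650.4 -47.9  58.9]
top blue 76 px [255. 224.] ztop 58.1 rect [524.7  60.4] [38.5 12.2] -31.1 plane [524.1  60.   58.1]
top blue 93 px [306. 231.] ztop 58.9 rect [506.3 -70.6] [40.5 14.6] 10.7 plane [505.9 -70.3  58.9]
```

play_rows:
  commands: "0 0 -0.8 0 0 0;0 0 -0.8 0 0 0;0 0 -0.6 0 0 0;0 0 -0.3 0 0 0;0 0 -0.13 0 0 0;0 0 0 0 0 0;0 0 0 0 0 0"

```text
time_s: 15.1
tcp_pos: [0.4704, 0.2236, 0.039]
ee_rot: [[-0.996, 0.089, 0.002], [0.089, 0.996, 0.001], [-0.002, 0.001, -1.0]]
wrist_force: [-0.8, -0.4, 0.6]
gripper_width: 0.456
gripper_force: 0.0
```

play_rows:
  commands: "0 0 0 0 0 0;0 0 0 0 0 0;0 0 0 0 0 0;0 0 0 0 0 0;0 0 0 0 0 0;0 0 0 0 0 0;0 0 0 0 0 0"
  grip: 0

```text
time_s: 15.8
tcp_pos: [0.4698, 0.2231, 0.0382]
ee_rot: [[-0.996, 0.089, 0.0], [0.089, 0.996, 0.0], [-0.0, 0.0, -1.0]]
wrist_force: [-0.4, -1.2, 2.8]
gripper_width: 0.178
gripper_force: 30.0
```

play_rows:
  commands: "-0.007 0 0.08 -0.02 -0.232 0;-0.007 0 0.07 -0.02 -0.232 0;-0.012 0 0.07 -0.02 -0.232 0;-0.012 0 0.07 -0.02 -0.232 0;-0.017 0 0.065 -0.02 -0.232 0;-0.017 0 0.065 -0.02 -0.232 0;0 0 0 0 0 0"

```text
time_s: 16.5
tcp_pos: [0.4666, 0.2227, 0.0506]
ee_rot: [[-0.974, 0.087, 0.207], [0.085, 0.996, -0.018], [-0.208, 0.001, -0.978]]
wrist_force: [-1.8, 0.2, 0.9]
gripper_width: 0.186
gripper_force: 30.0
```

play_rows:
  commands: "-0.028 0 0.077 -0.025 -0.29 0;-0.028 0 0.077 -0.025 -0.29 0;0 0 0 0 0 0;0.12 -0.01 0 0 0 0;0.12 -0.01 0 0 0 0;0.12 -0.01 0 0 0 0;0.12 -0.01 0 0 0 0;0.1 -0.01 0.05 0 0 0;0 0 0 0 0 0;0 0 0 0 0 0"

```text
time_s: 17.5
tcp_pos: [0.4892, 0.2206, 0.0683]
ee_rot: [[-0.96, 0.084, 0.267], [0.081, 0.996, -0.022], [-0.268, 0.001, -0.964]]
wrist_force: [-0.3, 0.4, -1.8]
gripper_width: 0.18
gripper_force: 29.8
```

```bash
python3 - <<'E'
from h import *
p,d=cams.capture("scene")
cv2.imwrite("pics/c.png",cv2.resize(p[200:320,150:310],None,fx=4,fy=4,interpolation=cv2.INTER_CUBIC))
E
```

```text
(no output)
```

View pics/c.png

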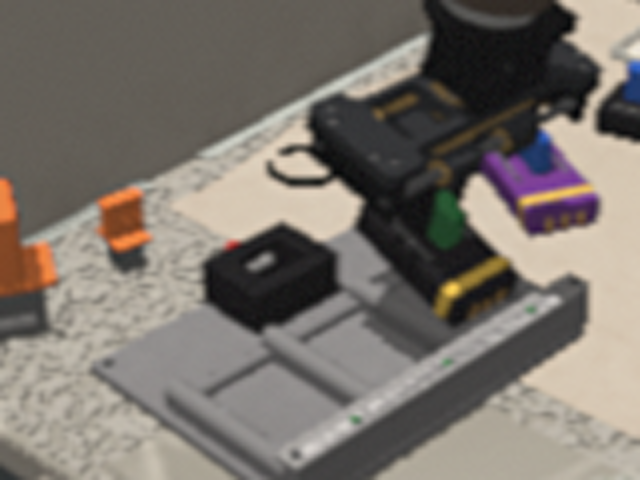

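The block is out from under the lip (yellow band visible at (475,285) in the crop). Next: lift, level and carry to the tray.

play_rows:
  commands: "0.1 -0.01 0.3 0 0 0;0.1 -0.01 0.8 0 0 0;0 0 1 0 0 0;0 0 1 0 0 0;0 0 0.5 0.025 0.29 0;0 0 0 0.035 0.4 0;0 0 0 0.035 0.4 0;0 0 0 0.033 0.382 0;0 0 0 0.033 0.382 0;0 0 0 0 0 0;0 0 0 0 0 0"

```text
time_s: 18.65
tcp_pos: [0.4949, 0.2197, 0.1758]
ee_rot: [[-0.996, 0.085, -0.008], [0.085, 0.996, 0.002], [0.008, 0.001, -1.0]]
wrist_force: [-0.1, -0.2, -1.9]
gripper_width: 0.179
gripper_force: 29.8
```

```bash
python3 - <<'E'
from h import *
report("scene",cols=("orange","green","yellow","blue"))
report("top",cols=("green","blue"))
E
```

```text
scene orange 131 px [353. 186.] ztop 77.9 rect [ 529.6 -361.1] [34.1  8.5] -0.1 plane [ 502.3 -311.3   77.9]
scene orange 414 px [150. 262.] ztop 97.4 rect [678.9 410.6] [52.5 20.6] -31.4 plane [630.7 444.3  97.4]
scene orange 128 px [180. 255.] ztop 54.8 rect [677.7 315.1] [25.1 15.7] 77.0 plane [654.3 334.4  54.8]
scene green 118 px [259. 214.] ztop 200.4 rect [484.1 221.9] [29.6 18.2] -11.9 plane [463.9 242.4 200.4]
scene yellow 20 px [439. 213.] ztop 20.4 rect [ 234.5 -435.3] [13.3  9.6] 83.7 plane [ 229.4 -418.6   20.4]
scene yellow 108 px [272. 225.] ztop 168.6 rect [447.5 228.4] [53.9 13. ] 86.5 plane [442.8 219.  168.6]
scene yellow 48 px [326. 231.] ztop 25.3 rect [459.3 -74.4] [48.3 13.8] -80.5 plane [454.7 -64.9  25.3]
scene blue 112 px [272. 210.] ztop 53.9 rect [650.2 -43.1] [40.1 16.8] 8.0 plane [631.8 -22.1  53.9]
scene blue 126 px [313. 221.] ztop 53.9 rect [505.6 -66.5] [36.7 17.5] -1.5 plane [490.5 -43.5  53.9]
scene blue 94 px [283. 236.] ztop 86.0 rect [431.3 202.2] [4.8 1.6] -27.3 plane [476.1 127.8  86. ]
top blue 90 px [296. 175.] ztop 57.3 rect [652.2 -48.2] [41.5 14.4] 5.9 plane [651.3 -48.   57.3]
top blue 76 px [255. 224.] ztop 58.1 rect [524.7  60.4] [38.8 12. ] -30.9 plane [523.7  60.1  58.1]
top blue 96 px [306. 231.] ztop 59.3 rect [506.6 -70.4] [40.7 14.7] 12.8 plane [505.3 -70.4  59.3]
```

play_rows:
  commands: "-0.03 -0.882 0 0 0 0;-0.03 -0.882 0 0 0 0;-0.03 -0.882 0 0 0 0;-0.03 -0.882 0 0 0 0;-0.03 -0.882 0 0 0 0;-0.03 -0.882 0 0 0 0;-0.03 -0.882 0 0 0 0;-0.03 -0.882 0 0 0 0;-0.03 -0.882 0 0 0 0;-0.03 -0.882 0 0 0 0;-0.03 -0.882 0 0 0 0;-0.03 -0.882 0 0 0 0;-0.03 -0.882 0 0 0 0;-0.03 -0.882 0 0 0 0;-0.03 -0.882 0 0 0 0;-0.03 -0.882 0 0 0 0;-0.03 -0.882 0 0 0 0;0 0 0 0 0 0;0 0 0 0 0 0"

```text
time_s: 20.65
tcp_pos: [0.4791, -0.2297, 0.1761]
ee_rot: [[-0.996, 0.085, -0.009], [0.085, 0.996, 0.002], [0.009, 0.001, -1.0]]
wrist_force: [-1.1, 0.2, -2.2]
gripper_width: 0.181
gripper_force: 29.8
```

play_rows:
  commands: "0 0 -1 0 0 0;0 0 -1 0 0 0;0 0 -1 0 0 0;0 0 -0.8 0 0 0;0 0 -0.5 0 0 0;0 0 -0.25 0 0 0;0 0 -0.13 0 0 0;0 0 -0.1 0 0 0;0 0 0 0 0 0;0 0 0 0 0 0"

```text
time_s: 21.65
tcp_pos: [0.4809, -0.2297, 0.0341]
ee_rot: [[-0.996, 0.084, -0.005], [0.084, 0.996, 0.002], [0.005, 0.001, -1.0]]
wrist_force: [0.7, 2.9, 2.9]
gripper_width: 0.181
gripper_force: 30.0
```

play_rows:
  commands: "0 0 -0.03 0 0 0;0 0 0 0 0 0;0 0 0 0 0 0;0 0 0 0 0 0;0 0 0 0 0 0;0 0 0 0 0 0;0 0 0.3 0 0 0;0 0 0.6 0 0 0;0 0 1 0 0 0;0 0 1 0 0 0;0 0 0.7 0 0 0;0.139 0.885 0 0 0 0.33;0.139 0.885 0 0 0 0.33;0.139 0.885 0 0 0 0.33;0.139 0.885 0 0 0 0.33;0.139 0.885 0 0 0 0.33;0.139 0.885 0 0 0 0.33;0 0 0 0 0 0;0 0 0 0 0 0"
  grip: 40

```text
time_s: 23.55
tcp_pos: [0.5049, -0.0702, 0.1405]
ee_rot: [[-0.977, -0.212, -0.008], [-0.212, 0.977, -0.0], [0.008, 0.001, -1.0]]
wrist_force: [-0.2, 1.2, -0.2]
gripper_width: 0.462
gripper_force: 0.0
```

```bash
python3 - <<'E'
from h import *
print(r.sense()["tcp_pos"])
p,h,X=report("scene",cols=("orange","green","yellow","blue"))
p2,h,X=report("top",cols=("green","blue"))
cv2.imwrite("pics/d.png",cv2.resize(np.hstack([p[150:270,240:400],p2[160:280,280:440]]),None,fx=2.5,fy=2.5,interpolation=cv2.INTER_CUBIC))
E
```

```text
[ 0.50487476 -0.07017933  0.14052892]
scene orange 132 px [353. 186.] ztop 76.8 rect [ 529.5 -362. ] [34.4 21.2] -18.6 plane [ 503.4 -313.9   76.8]
scene orange 414 px [150. 262.] ztop 97.5 rect [679.2 410. ] [51.2 19.8] -32.0 plane [630.7 444.3  97.5]
scene orange 130 px [180. 255.] ztop 53.9 rect [678.3 315.4] [24.5 12.8] 66.5 plane [655.3 333.4  53.9]
scene green 96 px [346. 206.] ztop 56.4 rect [ 477. -223.] [33.9 12.1] -5.8 plane [ 463.  -196.4   56.4]
scene yellow 19 px [439. 213.] ztop 20.9 rect [ 232.3 -431.5] [9.5 5.2] 63.7 plane [ 229.5 -417.6   20.9]
scene yellow 45 px [356. 216.] ztop 28.5 rect [ 432.4 -217.5] [50.2 16.5] -89.6 plane [ 429.4 -205.8   28.5]
scene yellow 45 px [282. 220.] ztop 25.0 rect [604.3 -48.2] [55.7 16.4] -85.7 plane [600.2 -37.1  25. ]
scene yellow 28 px [326. 231.] ztop 26.4 rect [458.8 -74.2] [47.9  9.3] -80.2 plane [454.5 -64.2  26.4]
scene yellow 20 px [288. 248.] ztop 26.0 rect [485.3  89.4] [47.7  6.2] 57.9 plane [483.5  91.4  26. ]
scene blue 112 px [272. 210.] ztop 53.7 rect [649.2 -45. ] [38.9 17. ] 4.4 plane [632.1 -22.4  53.7]
scene blue 121 px [313. 222.] ztop 53.2 rect [505.6 -65.7] [36.4 14.2] 12.5 plane [490.4 -43.3  53.2]
scene blue 87 px [283. 236.] ztop 55.4 rect [526.   64.1] [51.  13.9] -38.4 plane [507.4  84.7  55.4]
top green 122 px [368. 241.] ztop 60.8 rect [ 479.7 -228.1] [42.  15.6] -3.3 plane [ 477.8 -227.    60.8]
top blue 82 px [296. 175.] ztop 57.5 rect [653.8 -47.8] [37.4 14.7] 6.0 plane [652.9 -48.   57.5]
```

View pics/d.png

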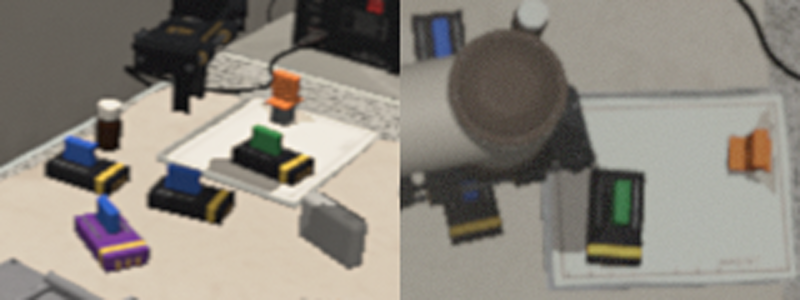

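The charged block lies flat in the tray and the plug stands there too. The gripper is above the near blue block. Next I'll descend and grip it.

play_rows:
  commands: "0.03 0 -0.9 0 0 0;0 0 -0.9 0 0 0;0 0 -0.9 0 0 0;0 0 -0.6 0 0 0;0 0 -0.3 0 0 0;0 0 -0.12 0 0 0;0 0 0 0 0 0;0 0 0 0 0 0"

```text
time_s: 24.45
tcp_pos: [0.5065, -0.0706, 0.0293]
ee_rot: [[-0.977, -0.211, -0.006], [-0.211, 0.977, -0.0], [0.006, 0.001, -1.0]]
wrist_force: [0.2, 0.3, 0.3]
gripper_width: 0.462
gripper_force: 0.0
```

play_rows:
  commands: "0 0 0 0 0 0;0 0 0 0 0 0;0 0 0 0 0 0;0 0 0 0 0 0;0 0 0 0 0 0;0 0 0 0 0 0;0 0 0 0 0 0"
  grip: 0

```text
time_s: 25.15
tcp_pos: [0.5061, -0.0705, 0.0287]
ee_rot: [[-0.977, -0.212, -0.008], [-0.212, 0.977, -0.0], [0.008, 0.001, -1.0]]
wrist_force: [0.9, -0.4, 3.4]
gripper_width: 0.184
gripper_force: 30.0
```

play_rows:
  commands: "0 0 0.3 0 0 0;0 0 0.8 0 0 0;0 0 1 0 0 0;0 0 1 0 0 0;0 0 1 0 0 0;0 0 0.7 0 0 0;0 0 0 0 0 0;0 0 0 0 0 0"

```text
time_s: 25.95
tcp_pos: [0.5048, -0.0703, 0.1716]
ee_rot: [[-0.978, -0.211, -0.01], [-0.211, 0.978, 0.001], [0.009, 0.003, -1.0]]
wrist_force: [-0.3, -1.2, -4.1]
gripper_width: 0.181
gripper_force: 30.0
```

```bash
python3 - <<'E'
from h import *
s=r.sense();print(s["tcp_pos"],s["ee_rot"].round(3))
p,h,X=report("scene",cols=("yellow","blue"))
p,h,X=report("top",cols=("yellow","blue"))
E
```

```text
[ 0.50475225 -0.07026885  0.17158024] [[-0.978 -0.211 -0.01 ]
 [-0.211  0.978  0.001]
 [ 0.009  0.003 -1.   ]]
scene yellow 31 px [329. 189.] ztop 168.2 rect [457.1 -72. ] [56.5  8.1] -75.9 plane [450.7 -56.7 168.2]
scene yellow 19 px [439. 213.] ztop 22.3 rect [ 234.3 -435.8] [13.2  5.5] -12.5 plane [ 228.7 -414.8   22.3]
scene yellow 37 px [357. 215.] ztop 29.3 rect [ 431.7 -219. ] [49.2 17.2] 84.4 plane [ 429.4 -210.8   29.3]
scene yellow 45 px [282. 220.] ztop 25.1 rect [604.  -46.2] [52.2 16.2] -83.3 plane [600.  -36.9  25.1]
scene yellow 20 px [288. 248.] ztop 25.4 rect [486.8  88. ] [47.7  9.4] 59.1 plane [484.   90.7  25.4]
scene blue 18 px [309. 179.] ztop 190.7 rect [518.  -53.6] [19.8  3.3] -55.9 plane [507.8 -37.4 190.7]
scene blue 53 px [320. 180.] ztop 196.9 rect [490.7 -67. ] [14.9 10.5] -22.7 plane [473.1 -39.3 196.9]
scene blue 112 px [272. 210.] ztop 53.8 rect [650.5 -44.1] [35.9 16.2] 0.7 plane [631.9 -22.2  53.8]
scene blue 88 px [283. 236.] ztop 54.6 rect [526.1  62.7] [48.2 12.7] -37.1 plane [507.8  83.9  54.6]
top yellow 76 px [366. 260.] ztop 33.2 rect [ 431.8 -224.2] [49.8 10. ] 84.2 plane [ 431.3 -223.2   33.2]
top yellow 39 px [ 34. 336.] ztop 7.4 rect [247.4 633.7] [27.7 10.2] 61.1 plane [247.8 631.1   7.4]
top yellow 61 px [ 24. 362.] ztop 4.1 rect [184.8 659.1] [24.7 20.7] 66.6 plane [183.6 655.4   4.1]
top blue 58 px [296. 172.] ztop 57.4 rect [658.9 -47.8] [25.8 13.9] 8.6 plane [658.5 -47.5  57.4]
```

play_rows:
  commands: "-0.072 0.886 0 0 0 -0.182;-0.072 0.886 0 0 0 -0.182;-0.072 0.886 0 0 0 -0.182;-0.072 0.886 0 0 0 -0.182;-0.072 0.886 0 0 0 -0.182;-0.072 0.886 0 0 0 -0.182;-0.072 0.886 0 0 0 -0.182;-0.072 0.886 0 0 0 -0.182;-0.072 0.886 0 0 0 -0.182;-0.072 0.886 0 0 0 -0.182;-0.072 0.886 0 0 0 -0.182;0 0 0 -0.044 -0.507 0;0 0 0 -0.044 -0.507 0;0 0 0 -0.044 -0.507 0;0 0 0 -0.044 -0.507 0;0 0 -1 0 0 0;0 0 -1 0 0 0;0 0 0 0 0 0;0 0 0 0 0 0"

```text
time_s: 27.95
tcp_pos: [0.4817, 0.2212, 0.1115]
ee_rot: [[-0.953, 0.087, 0.29], [0.083, 0.996, -0.026], [-0.291, -0.001, -0.957]]
wrist_force: [0.6, 0.4, -2.3]
gripper_width: 0.18
gripper_force: 30.0
```

```bash
python3 - <<'E'
from h import *
s=r.sense();print(s["tcp_pos"],s["ee_rot"].round(3))
p,h,X=report("scene",cols=("yellow","blue"))
cv2.imwrite("pics/e.png",cv2.resize(p[200:320,150:310],None,fx=4,fy=4,interpolation=cv2.INTER_CUBIC))
E
```

```text
[0.48170542 0.22123186 0.11148188] [[-0.953  0.087  0.29 ]
 [ 0.083  0.996 -0.026]
 [-0.291 -0.001 -0.957]]
scene yellow 17 px [439. 213.] ztop 21.3 rect [ 233.7 -430.4] [12.1  8.3] 19.5 plane [ 229.6 -416.3   21.3]
scene yellow 44 px [356. 216.] ztop 28.8 rect [ 433.6 -218.8] [50.2 18.5] 84.2 plane [ 429.6 -206.7   28.8]
scene yellow 93 px [273. 254.] ztop 94.4 rect [438.3 227.8] [56.8 10.1] 84.9 plane [432.5 227.9  94.4]
scene blue 90 px [283. 236.] ztop 54.5 rect [525.3  64.4] [45.8 13.2] -33.9 plane [507.5  83.9  54.5]
scene blue 85 px [263. 241.] ztop 133.8 rect [452.3 239.4] [65.2 12.4] -51.0 plane [449.5 244.4 133.8]
```

View pics/e.png

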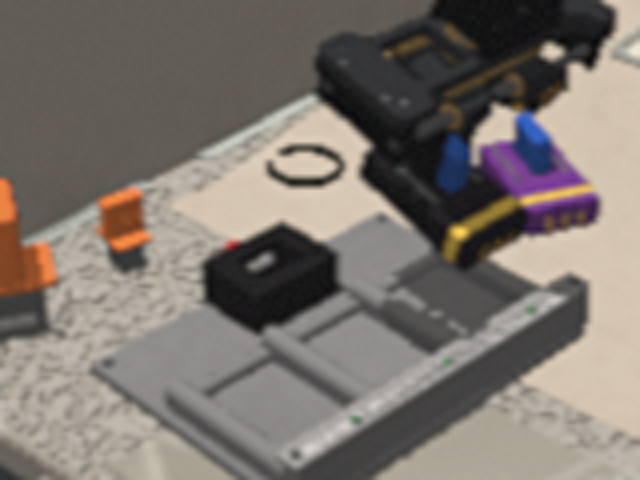

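The block is tilted over bay 1, contact end down and clear of the lip edge. Next I'll lower it to the floor and slide it under the lip.

play_rows:
  commands: "0 0.03 -0.6 0 0 0;0 0 -0.5 0 0 0;0 0 -0.3 0 0 0;0 0 -0.2 0 0 0;0 0 -0.1 0 0 0;0 0 -0.08 0 0 0;0 0 0 0 0 0;0 0 0 0 0 0"

```text
time_s: 28.8
tcp_pos: [0.486, 0.2223, 0.067]
ee_rot: [[-0.958, 0.083, 0.276], [0.081, 0.997, -0.021], [-0.277, 0.002, -0.961]]
wrist_force: [-0.8, 1.0, -3.5]
gripper_width: 0.181
gripper_force: 30.0
```

play_rows:
  commands: "-0.1 0.009 0 0 0 0;-0.1 0.009 0 0 0 0;-0.1 0.009 0 0 0 0;-0.1 0.009 0 0 0 0;0 0 0 0 0 0"

```text
time_s: 29.3
tcp_pos: [0.4745, 0.223, 0.0688]
ee_rot: [[-0.959, 0.082, 0.271], [0.079, 0.997, -0.021], [-0.272, 0.002, -0.962]]
wrist_force: [0.4, 0.9, -1.5]
gripper_width: 0.176
gripper_force: 30.0
```

```bash
python3 - <<'E'
from h import *
s=r.sense();print(s["joints"].round(1),s["tcp_pos"],s["wrist_force"].round(1),s["effort"].round(1))
E
```

```text
[  46.2   16.9  -47.7   39.2  -19.4 -177.4] [0.47447836 0.22303714 0.06881433] [ 0.4  0.9 -1.5] [  0.1 -28.4  12.2   1.8  -0.    0. ]
```

Joint 6 is at its limit (-177°) with this grasp, so I couldn't get down to the floor. The fix is to back out, set the block on the clear table, turn the tool half a turn and regrasp.

play_rows:
  commands: "0.2 -0.018 0.1 0 0 0;0.3 -0.03 0.3 0 0 0;0 0 0.8 0 0 0;0 0 1 0 0 0;0 0 1 0.044 0.5 0;0 0 0.5 0.044 0.5 0;0 0 0 0.044 0.5 0;0 0 0 0.025 0.3 0;0 0 0 0 0 0;0 0 0 0 0 0"

```text
time_s: 30.3
tcp_pos: [0.4896, 0.2212, 0.1791]
ee_rot: [[-0.996, 0.084, 0.004], [0.084, 0.996, 0.001], [-0.004, 0.002, -1.0]]
wrist_force: [-0.6, -0.2, -2.5]
gripper_width: 0.178
gripper_force: 30.0
```

play_rows:
  commands: "0 -0.97 0 0 0 0;0 -0.97 0 0 0 0;0 -0.97 0 0 0 0;0 -0.97 0 0 0 0;0 -0.97 0 0 0 0;0 -0.97 0 0 0 0;0 -0.97 0 0 0 0;0 -0.97 0 0 0 0;0 -0.97 0 0 0 0;0 -0.97 0 0 0 0;0 0 -1 0 0 0;0 0 -1 0 0 0;0 0 -1 0 0 0;0 0 -1 0 0 0;0 0 -0.6 0 0 0;0 0 -0.28 0 0 0;0 0 -0.1 0 0 0;0 0 0 0 0 0;0 0 0 0 0 0"

```text
time_s: 32.2
tcp_pos: [0.4906, -0.0693, 0.0313]
ee_rot: [[-0.997, 0.082, 0.007], [0.082, 0.997, 0.002], [-0.007, 0.003, -1.0]]
wrist_force: [0.0, 0.1, -2.2]
gripper_width: 0.18
gripper_force: 30.0
```

play_rows:
  commands: "0 0 0 0 0 0;0 0 0 0 0 0;0 0 0 0 0 0;0 0 0 0 0 0;0 0 0 0 0 0;0 0 0.3 0 0 0;0 0 0.8 0 0 0;0 0 1 0 0 0;0 0 0.5 0 0 1;0 0 0 0 0 1;0 0 0 0 0 1;0 0 0 0 0 1;0 0 0 0 0 1;0 0 0 0 0 1;0 0 0 0 0 1;0 0 0 0 0 1;0 0 0 0 0 1;0 0 0 0 0 1;0 0 0 0 0 1;0 0 0 0 0 1"
  grip: 40

```text
time_s: 34.2
tcp_pos: [0.4899, -0.0695, 0.1089]
ee_rot: [[0.152, -0.988, -0.003], [-0.988, -0.152, 0.004], [-0.004, 0.002, -1.0]]
wrist_force: [-1.3, -0.4, -0.2]
gripper_width: 0.461
gripper_force: 0.0
```

play_rows:
  commands: "0 0 0 0 0 1;0 0 0 0 0 1;0 0 0 0 0 1;0 0 0 0 0 1;0 0 0 0 0 1;0 0 0 0 0 1;0 0 0 0 0 1;0 0 0 0 0 1;0 0 0 0 0 0.94;0 0 0 0 0 0;0 0 0 0 0 0"

```text
time_s: 35.3
tcp_pos: [0.4899, -0.0694, 0.1087]
ee_rot: [[0.996, -0.086, -0.004], [-0.086, -0.996, -0.002], [-0.004, 0.003, -1.0]]
wrist_force: [-0.1, -0.3, 0.6]
gripper_width: 0.46
gripper_force: 0.0
```

```bash
python3 - <<'E'
from h import *
s=r.sense();print(s["joints"].round(1),s["tcp_pos"])
p,h,X=report("scene",cols=("yellow","blue"))
p,h,X=report("top",cols=("yellow","blue"))
E
```

```text
[ 10.8  16.5 -26.4   0.1 -47.3  74.1] [ 0.48988949 -0.06943613  0.10866405]
scene yellow 19 px [439. 213.] ztop 20.3 rect [ 234.2 -433.2] [12.5  6. ] 58.5 plane [ 229.8 -418.9   20.3]
scene yellow 35 px [357. 215.] ztop 29.0 rect [ 432.7 -218. ] [50.6 14.1] 88.5 plane [ 429.8 -213.1   29. ]
scene yellow 45 px [282. 220.] ztop 25.0 rect [605.4 -45.3] [54.5 15.4] -86.5 plane [600.1 -37.   25. ]
scene yellow 29 px [327. 234.] ztop 25.2 rect [444.8 -58.5] [52.6 10.7] 80.4 plane [442.1 -51.1  25.2]
scene yellow 20 px [288. 248.] ztop 25.7 rect [485.3  88.7] [49.1  7.7] 58.7 plane [483.8  91.   25.7]
scene blue 113 px [272. 210.] ztop 54.0 rect [648.3 -43.5] [36.4 13.2] 2.1 plane [631.5 -21.6  54. ]
scene blue 116 px [317. 224.] ztop 54.0 rect [487.6 -61.6] [36.1 12.5] -8.2 plane [473.8 -39.4  54. ]
scene blue 89 px [283. 236.] ztop 54.6 rect [524.2  65.3] [44.1 13.6] -34.7 plane [507.6  83.9  54.6]
top yellow 77 px [366. 260.] ztop 31.5 rect [ 431.3 -224.1] [49.2 10.7] 88.1 plane [ 431.2 -224.6   31.5]
top yellow 40 px [ 34. 336.] ztop 6.1 rect [247.2 634.5] [27.3 11.4] 67.5 plane [247.4 631.5   6.1]
top yellow 58 px [ 24. 362.] ztop 5.0 rect [184.  659.6] [25.7 20.2] 69.4 plane [183.5 655.3   5. ]
top blue 91 px [296. 175.] ztop 58.5 rect [651.3 -48.6] [40.6 14.2] 5.0 plane [650.6 -48.5  58.5]
```

The tool is flipped (j6 = 74°). Regrasping.

play_rows:
  commands: "0 0 -0.8 0 0 0;0 0 -0.8 0 0 0;0 0 -0.6 0 0 0;0 0 -0.35 0 0 0;0 0 -0.12 0 0 0;0 0 0 0 0 0;0 0 0 0 0 0"

```text
time_s: 36.1
tcp_pos: [0.4906, -0.0694, 0.0289]
ee_rot: [[0.996, -0.084, -0.003], [-0.084, -0.996, -0.002], [-0.003, 0.002, -1.0]]
wrist_force: [0.5, 0.9, -0.9]
gripper_width: 0.46
gripper_force: 0.0
```

play_rows:
  commands: "0 0 0 0 0 0;0 0 0 0 0 0;0 0 0 0 0 0;0 0 0 0 0 0;0 0 0 0 0 0;0 0 0 0 0 0;0 0 0.3 0 0 0;0 0 0.8 0 0 0;0 0 1 0 0 0;0 0 1 0 0 0;0 0 0.7 0 0 0;0 0 0 0 0 0;0 0 0 0 0 0"
  grip: 0

```text
time_s: 37.4
tcp_pos: [0.489, -0.0694, 0.1418]
ee_rot: [[0.996, -0.084, -0.005], [-0.084, -0.996, -0.002], [-0.005, 0.002, -1.0]]
wrist_force: [0.2, 0.2, -3.2]
gripper_width: 0.18
gripper_force: 30.0
```

play_rows:
  commands: "-0.03 0.97 0 0 0 0;-0.03 0.97 0 0 0 0;-0.03 0.97 0 0 0 0;-0.03 0.97 0 0 0 0;-0.03 0.97 0 0 0 0;-0.03 0.97 0 0 0 0;-0.03 0.97 0 0 0 0;-0.03 0.97 0 0 0 0;-0.03 0.97 0 0 0 0;-0.03 0.97 0 0 0 0;0 0 0 -0.044 -0.495 0;0 0 0 -0.044 -0.495 0;0 0 0 -0.044 -0.495 0;0 0 0 -0.044 -0.495 0;0 0 -1 0 0 0;0 0 0 0 0 0;0 0 0 0 0 0"

```text
time_s: 39.1
tcp_pos: [0.4803, 0.2206, 0.1109]
ee_rot: [[0.955, -0.085, 0.286], [-0.079, -0.996, -0.031], [0.287, 0.007, -0.958]]
wrist_force: [-0.2, 0.9, -2.7]
gripper_width: 0.174
gripper_force: 30.0
```

```bash
python3 - <<'E'
from h import *
s=r.sense();print(s["joints"].round(1),s["tcp_pos"])
p,h,X=report("scene",cols=("yellow","blue"))
E
```

```text
[ 47.9  13.5 -42.8  30.7 -27.1  10.5] [0.48029775 0.22062562 0.11086334]
scene yellow 17 px [439. 213.] ztop 21.7 rect [ 234.4 -433.7] [12.   5.2] 35.4 plane [ 229.4 -417.2   21.7]
scene yellow 44 px [356. 216.] ztop 29.6 rect [ 433.7 -220.7] [50.5 20.8] -86.9 plane [ 428.9 -205.2   29.6]
scene yellow 74 px [275. 253.] ztop 95.2 rect [437.6 226.7] [57.3  9.6] 84.0 plane [431.3 221.6  95.2]
scene blue 90 px [283. 236.] ztop 54.7 rect [524.   65.1] [44.4 13. ] -34.0 plane [507.4  84.4  54.7]
scene blue 76 px [264. 241.] ztop 133.4 rect [462.7 224.2] [19.5 11.8] -65.0 plane [449.4 242.9 133.4]
```

play_rows:
  commands: "0.03 0.05 -0.6 0 0 0;0 0 -0.5 0 0 0;0 0 -0.3 0 0 0;0 0 -0.2 0 0 0;0 0 -0.12 0 0 0;0 0 -0.08 0 0 0;0 0 0 0 0 0;0 0 0 0 0 0"

```text
time_s: 39.95
tcp_pos: [0.4825, 0.2235, 0.0588]
ee_rot: [[0.953, -0.085, 0.289], [-0.08, -0.996, -0.027], [0.291, 0.003, -0.957]]
wrist_force: [0.3, -0.5, -2.3]
gripper_width: 0.18
gripper_force: 30.0
```

```bash
python3 - <<'E'
from h import *
s=r.sense();print(s["joints"].round(1),s["tcp_pos"],s["ee_rot"].round(3),s["wrist_force"])
E
```

```text
[ 43.1  18.  -50.4  51.3 -16.2  -6.9] [0.48245462 0.22345968 0.05883261] [[ 0.953 -0.085  0.289]
 [-0.08  -0.996 -0.027]
 [ 0.291  0.003 -0.957]] [ 0.33515239 -0.48554991 -2.30043454]
```

play_rows:
  commands: "0 -0.045 -0.05 0 0 0;0 0 -0.04 0 0 0;-0.1 0.009 0 0 0 0;-0.1 0.009 0 0 0 0;-0.1 0.009 0 0 0 0;-0.1 0.009 0 0 0 0;-0.05 0.004 0 0 0 0;0 0 0 0 0 0;0 0 0 0 0 0"

```text
time_s: 40.85
tcp_pos: [0.4682, 0.223, 0.0555]
ee_rot: [[0.954, -0.084, 0.288], [-0.08, -0.996, -0.028], [0.29, 0.004, -0.957]]
wrist_force: [1.0, -0.4, -2.0]
gripper_width: 0.186
gripper_force: 30.0
```

play_rows:
  commands: "-0.07 0.006 0 0 0 0;-0.06 0.005 0 0 0 0;0 0 0 0 0 0;0 0 0 0 0 0"

```text
time_s: 41.25
tcp_pos: [0.4643, 0.2232, 0.0555]
ee_rot: [[0.954, -0.085, 0.288], [-0.08, -0.996, -0.028], [0.29, 0.004, -0.957]]
wrist_force: [1.1, 0.4, -1.8]
gripper_width: 0.185
gripper_force: 30.0
```

```bash
python3 - <<'E'
from h import *
p,d=cams.capture("scene")
q,d=cams.capture("top")
cv2.imwrite("pics/f.png",np.hstack([cv2.resize(p[210:310,180:310],None,fx=4,fy=4,interpolation=cv2.INTER_CUBIC),cv2.resize(q[190:290,160:230],None,fx=4,fy=4,interpolation=cv2.INTER_CUBIC)]))
s=r.sense();print(s["tcp_pos"],s["wrist_force"])
E
```

```text
[0.46437976 0.22322264 0.05548745] [ 0.38668786  0.36262026 -2.28634268]
```

View pics/f.png

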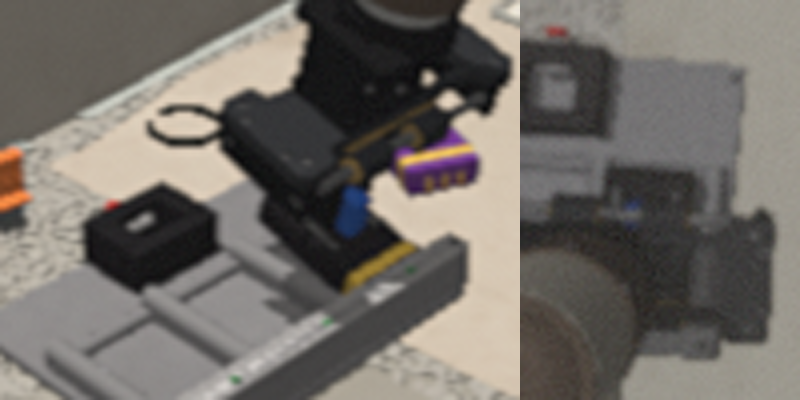

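The contact end is under the lip (band at (380,265) in the crop, cut off by the lip). Next I'll rock the tail down.

play_rows:
  commands: "0.028 0 -0.075 0.024 0.274 0;0.028 0 -0.075 0.024 0.274 0;0.017 0 -0.065 0.02 0.232 0;0.017 0 -0.065 0.02 0.232 0;0 0 0 0 0 0"

```text
time_s: 41.85
tcp_pos: [0.4708, 0.2236, 0.0493]
ee_rot: [[0.983, -0.087, 0.16], [-0.085, -0.996, -0.018], [0.161, 0.004, -0.987]]
wrist_force: [-0.1, 0.5, -1.9]
gripper_width: 0.184
gripper_force: 30.0
```

play_rows:
  commands: "0.012 0 -0.068 0.02 0.232 0;0.012 0 -0.068 0.02 0.232 0;0.007 0 -0.07 0.02 0.232 0;0.007 0 -0.07 0.02 0.232 0;0 0 0 0 0 0;0 0 0 0 0 0"

```text
time_s: 42.45
tcp_pos: [0.4708, 0.2217, 0.0427]
ee_rot: [[0.996, -0.085, 0.022], [-0.085, -0.996, -0.008], [0.022, 0.006, -1.0]]
wrist_force: [-5.8, -0.4, 11.1]
gripper_width: 0.183
gripper_force: 30.0
```

The tail is resting on the sill, about 2 mm too far in +x. I'll nudge toward the lip, then down.

play_rows:
  commands: "-0.05 0.004 0.03 0 0 0;-0.05 0.004 0 0 0 0;0 0 -0.05 0 0.05 0;0 0 -0.05 0 0.05 0;0 0 -0.04 0 0.05 0;0 0 0 0 0 0;0 0 0 0 0 0"

```text
time_s: 43.15
tcp_pos: [0.4687, 0.2224, 0.042]
ee_rot: [[0.997, -0.083, 0.001], [-0.083, -0.997, -0.008], [0.001, 0.008, -1.0]]
wrist_force: [-8.6, -2.4, 30.7]
gripper_width: 0.177
gripper_force: 30.0
```

play_rows:
  commands: "0 0 0.08 0 -0.05 0;-0.05 0.004 0 0 0 0;-0.05 0.004 0 0 0 0;0 0 0 0 0 0;0 0 0 0 0 0"

```text
time_s: 43.65
tcp_pos: [0.4676, 0.2233, 0.042]
ee_rot: [[0.997, -0.082, 0.011], [-0.082, -0.997, -0.006], [0.012, 0.005, -1.0]]
wrist_force: [4.5, -2.5, 9.6]
gripper_width: 0.18
gripper_force: 30.0
```

```bash
python3 - <<'E'
from h import *
p,h,X=report("scene",cols=("yellow","blue"))
q,d=cams.capture("top")
cv2.imwrite("pics/g.png",np.hstack([cv2.resize(p[210:310,180:310],None,fx=4,fy=4,interpolation=cv2.INTER_CUBIC),cv2.resize(q[190:290,160:230],None,fx=4,fy=4,interpolation=cv2.INTER_CUBIC)]))
s=r.sense();print(s["tcp_pos"],s["wrist_force"],s["moment"])
E
```

```text
scene yellow 17 px [439. 213.] ztop 19.7 rect [ 234.7 -436.4] [13.3  6.2] -7.7 plane [ 230.5 -419.7   19.7]
scene yellow 44 px [356. 216.] ztop 28.3 rect [ 433.1 -218.5] [50.1 16.9] 85.6 plane [ 430.  -207.5   28.3]
scene yellow 18 px [288. 248.] ztop 25.7 rect [483.9  90.6] [46.5 10.8] 65.4 plane [483.1  90.2  25.7]
scene yellow 46 px [274. 276.] ztop 37.1 rect [423.  230.1] [58.  10.8] 83.5 plane [421.5 235.7  37.1]
scene blue 16 px [283. 232.] ztop 134.6 rect [436.4 182.9] [17.6  7. ] -70.4 plane [435.9 182.3 134.6]
scene blue 21 px [286. 240.] ztop 45.1 rect [508.   69.6] [9.7 4.9] 80.4 plane [497.5  83.8  45.1]
scene blue 88 px [266. 264.] ztop 68.0 rect [457.1 224.7] [24.8 12.8] -50.9 plane [442.4 242.4  68. ]
[0.46762638 0.22332711 0.04193728] [ 5.34451036 -2.4615573   8.59710921] [-0.80599939 -0.90098026  0.09588273]
```

View pics/g.png

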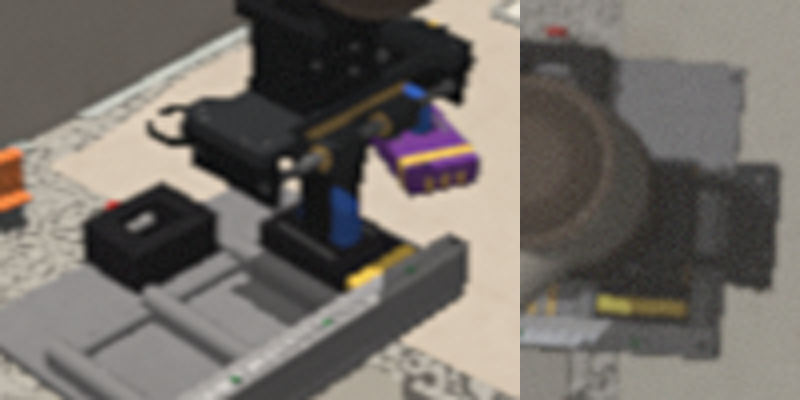

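Now it touches the end wall (force +x), so the x position is bracketed. I'll ease off 1 mm, release, lift clear and look.

play_rows:
  commands: "0.03 0 -0.03 0 0 0;0 0 0 0 0 0;0 0 0 0 0 0"

```text
time_s: 44.05
tcp_pos: [0.4678, 0.2233, 0.0417]
ee_rot: [[0.997, -0.083, 0.01], [-0.083, -0.997, -0.006], [0.011, 0.005, -1.0]]
wrist_force: [0.7, -1.3, 14.9]
gripper_width: 0.184
gripper_force: 30.0
```

play_rows:
  commands: "0 0 0 0 0 0;0 0 0 0 0 0;0 0 0 0 0 0;0 0 0 0 0 0;0 0 0.3 0 0 0;0 0 0.8 0 0 0;0 0 1 0 0 0;0 0 1 0 0 0;0 0 0.5 0 0 0;0.5 -0.9 0 0 0 0;0.5 -0.9 0 0 0 0;0.5 -0.9 0 0 0 0;0.5 -0.9 0 0 0 0;0 0 0 0 0 0;0 0 0 0 0 0"
  grip: 40

```text
time_s: 45.55
tcp_pos: [0.5254, 0.1141, 0.1467]
ee_rot: [[0.996, -0.086, 0.005], [-0.086, -0.996, -0.008], [0.005, 0.007, -1.0]]
wrist_force: [0.0, 0.6, 0.0]
gripper_width: 0.458
gripper_force: 0.0
```

```bash
python3 - <<'E'
from h import *
print(r.sense()["tcp_pos"])
p,h,X=report("scene",cols=("yellow","blue"))
q,h,X=report("top",cols=("yellow","blue"))
Z=X[190:290,100:225].reshape(-1,3);Z=Z[~np.isnan(Z[:,0])]
th=np.radians(-5);c=np.array([.463,.298]);R=np.array([[np.cos(th),-np.sin(th)],[np.sin(th),np.cos(th)]])
d=(Z[:,:2]-c)@R*1000
for y0,y1 in((-99,-86),(-62,-49)):
    print([(x,round(np.median(Z[m,2])*1000,1)) for x in range(-66,80,6) for m in [(d[:,1]>y0)&(d[:,1]<y1)&(abs(d[:,0]-x)<3)] if m.sum()>2])
cv2.imwrite("pics/g2.png",np.hstack([cv2.resize(p[210:310,180:310],None,fx=4,fy=4,interpolation=cv2.INTER_CUBIC),cv2.resize(q[190:290,160:230],None,fx=4,fy=4,interpolation=cv2.INTER_CUBIC)]))
E
```

```text
[0.52540702 0.11407539 0.14669913]
scene yellow 19 px [439. 213.] ztop 22.2 rect [ 233.  -434.7] [10.3  4. ] 29.5 plane [ 228.8 -414.9   22.2]
scene yellow 44 px [356. 216.] ztop 29.2 rect [ 432.4 -217.7] [46.4 17.4] 83.4 plane [ 429.3 -206.    29.2]
scene yellow 45 px [282. 220.] ztop 25.2 rect [604.  -46.7] [51.4 17.4] -83.3 plane [600.  -36.8  25.2]
scene yellow 48 px [274. 276.] ztop 36.5 rect [424.1 229.5] [53.3 10.5] 81.7 plane [422.3 234.5  36.5]
scene blue 90 px [273. 210.] ztop 56.2 rect [587.7  26. ] [206.1  25.7] -51.4 plane [625.3 -21.1  56.2]
scene blue 89 px [283. 236.] ztop 54.7 rect [522.3  66. ] [43.9 12.6] -37.8 plane [505.4  86.   54.7]
scene blue 174 px [262. 263.] ztop 69.2 rect [465.3 227.9] [37.9 16.2] -3.3 plane [452.  245.3  69.2]
top yellow 76 px [366. 260.] ztop 32.1 rect [ 431.7 -223.1] [52.4  9.7] 84.8 plane [ 431.1 -223.3   32.1]
top yellow 38 px [ 34. 336.] ztop 7.2 rect [248.2 632.8] [28.5 11.2] 54.0 plane [247.5 630.7   7.2]
top yellow 61 px [ 24. 362.] ztop 5.8 rect [184.7 659.1] [25.4 21. ] 69.8 plane [183.6 654.8   5.8]
top blue 89 px [296. 175.] z
[... 534 characters left out ...]
p.float64(491.7)), (24, np.float64(490.9)), (30, np.float64(490.3)), (36, np.float64(487.5)), (42, np.float64(486.6)), (48, np.float64(481.9)), (54, np.float64(475.5)), (60, np.float64(470.8)), (66, np.float64(10.4))]
[(-66, np.float64(525.5)), (-60, np.float64(526.2)), (-54, np.float64(523.1)), (-48, np.float64(520.1)), (-42, np.float64(517.5)), (-36, np.float64(514.0)), (-30, np.float64(512.2)), (-24, np.float64(507.7)), (-18, np.float64(504.7)), (-12, np.float64(500.0)), (-6, np.float64(495.5)), (0, np.float64(492.1)), (6, np.float64(491.8)), (12, np.float64(488.9)), (18, np.float64(487.6)), (24, np.float64(485.1)), (30, np.float64(478.5)), (36, np.float64(472.0)), (42, np.float64(40.5))]
```

The front is seated under the lip but the tail sits on the sill: the rib is ~5 mm high, and after allowing for the tilt the block is ~4 mm too far out. I'll regrip with the tool tilted to match, push toward the end wall, then rock down.

play_rows:
  commands: "-0.47 0.91 0 0 0 0;-0.47 0.91 0 0 0 0;-0.47 0.91 0 0 0 0;-0.47 0.91 0 0 0 0;0 0 -0.8 -0.046 -0.52 0;0 0 -1 0 0 0;0 0 -0.8 0 0 0;0 0 -0.5 0 0 0;0 0 -0.25 0 0 0;0 0 -0.05 0 0 0;0 0 0 0 0 0;0 0 0 0 0 0"

```text
time_s: 46.85
tcp_pos: [0.4696, 0.2243, 0.0458]
ee_rot: [[0.993, -0.085, 0.084], [-0.084, -0.996, -0.013], [0.085, 0.006, -0.996]]
wrist_force: [0.2, 0.3, -0.6]
gripper_width: 0.458
gripper_force: 0.0
```

play_rows:
  commands: "0 0 -0.05 0 0 0;0 0 0 0 0 0;0 0 0 0 0 0;0 0 0 0 0 0;0 0 0 0 0 0;0 0 0 0 0 0;0 0 0 0 0 0"
  grip: 0

```text
time_s: 47.55
tcp_pos: [0.4691, 0.2236, 0.0435]
ee_rot: [[0.993, -0.085, 0.083], [-0.084, -0.996, -0.015], [0.084, 0.008, -0.996]]
wrist_force: [-0.9, -0.8, 0.8]
gripper_width: 0.181
gripper_force: 30.0
```

play_rows:
  commands: "-0.04 0.003 0.02 0 0 0;-0.04 0.003 0 0 0 0;-0.04 0.003 0 0 0 0;0 0 0 0 0 0;0 0 0 0 0 0"

```text
time_s: 48.05
tcp_pos: [0.4654, 0.2237, 0.0438]
ee_rot: [[0.993, -0.085, 0.083], [-0.084, -0.996, -0.015], [0.084, 0.008, -0.996]]
wrist_force: [1.2, -0.8, -2.7]
gripper_width: 0.181
gripper_force: 30.0
```

play_rows:
  commands: "0.015 0 -0.04 0.0115 0.13 0;0.015 0 -0.04 0.0115 0.13 0;0.015 0 -0.04 0.0115 0.13 0;0.015 0 -0.04 0.0115 0.13 0;0 0 0 0 0 0;0 0 0 0 0 0"

```text
time_s: 48.65
tcp_pos: [0.4673, 0.2239, 0.0396]
ee_rot: [[0.996, -0.085, 0.005], [-0.084, -0.996, -0.008], [0.006, 0.007, -1.0]]
wrist_force: [-1.3, -0.8, 2.4]
gripper_width: 0.182
gripper_force: 30.0
```

play_rows:
  commands: "0 0 -0.03 0.003 0.03 0;0 0 -0.03 0 0 0;0 0 0 0 0 0;0 0 0 0 0 0"

```text
time_s: 49.05
tcp_pos: [0.4671, 0.2237, 0.0393]
ee_rot: [[0.997, -0.084, 0.001], [-0.084, -0.996, -0.007], [0.002, 0.007, -1.0]]
wrist_force: [-5.5, -2.1, 13.3]
gripper_width: 0.181
gripper_force: 30.0
```

play_rows:
  commands: "0 0 0 0 0 0;0 0 0 0 0 0;0 0 0 0 0 0;0 0 0 0 0 0;0 0 0.3 0 0 0;0 0 0.8 0 0 0;0 0 1 0 0 0;0 0 1 0 0 0;0 0 0.5 0 0 0;0.5 -0.95 0 0 0 0;0.5 -0.95 0 0 0 0;0.5 -0.95 0 0 0 0;0.5 -0.95 0 0 0 0;0.5 -0.95 0 0 0 0;0.5 -0.95 0 0 0 0;0 0 0 0 0 0;0 0 0 0 0 0"
  grip: 40

```text
time_s: 50.75
tcp_pos: [0.5573, 0.0523, 0.1455]
ee_rot: [[0.996, -0.086, 0.0], [-0.086, -0.996, -0.007], [0.001, 0.007, -1.0]]
wrist_force: [-0.2, 0.1, 0.3]
gripper_width: 0.46
gripper_force: 0.0
```

```bash
python3 - <<'E'
from h import *
print(r.sense()["tcp_pos"])
p,h,X=report("scene",cols=("yellow","blue"))
q,h,X=report("top",cols=("yellow","blue"))
cv2.imwrite("pics/k.png",np.hstack([cv2.resize(p[210:310,180:310],None,fx=4,fy=4,interpolation=cv2.INTER_CUBIC),cv2.resize(q[190:290,160:230],None,fx=4,fy=4,interpolation=cv2.INTER_CUBIC)]))
E
```

```text
[0.5573355  0.05229885 0.14553182]
scene yellow 19 px [439. 213.] ztop 20.7 rect [ 233.9 -434.5] [14.2  6.4] 40.1 plane [ 229.6 -418.1   20.7]
scene yellow 45 px [356. 216.] ztop 28.9 rect [ 433.  -217.9] [54.2 15.9] -89.4 plane [ 429.3 -205.6   28.9]
scene yellow 45 px [282. 220.] ztop 25.4 rect [605.3 -48.1] [49.4 17. ] -81.6 plane [599.7 -36.5  25.4]
scene yellow 36 px [274. 276.] ztop 36.0 rect [422.9 229.4] [55.2 10.2] 83.5 plane [421.3 233.2  36. ]
scene blue 112 px [272. 210.] ztop 53.8 rect [649.7 -44.4] [40.9 21.4] 6.6 plane [632.  -22.2  53.8]
scene blue 92 px [283. 236.] ztop 54.4 rect [524.8  65.5] [41.6 13. ] -34.7 plane [506.   86.   54.4]
scene blue 175 px [262. 265.] ztop 64.8 rect [466.6 228.7] [39.3 15.9] -4.1 plane [451.  245.2  64.8]
top yellow 76 px [366. 260.] ztop 32.1 rect [ 431.6 -223.3] [52.1 10.1] 83.8 plane [ 431.2 -223.4   32.1]
top yellow 38 px [ 34. 336.] ztop 6.4 rect [248.  632.5] [27.7 10.7] 61.8 plane [248.  631.6   6.4]
top yellow 64 px [ 24. 362.] ztop 5.8 rect [183.7 658.4] [25.  22.3] 60.3 plane [183.5 655.    5.8]
top blue 89 px [296. 175.] ztop 58.3 rect [652.9 -47.9] [38.2 15.8] -1.0 plane [652.5 -48.3  58.3]
```

View pics/k.png

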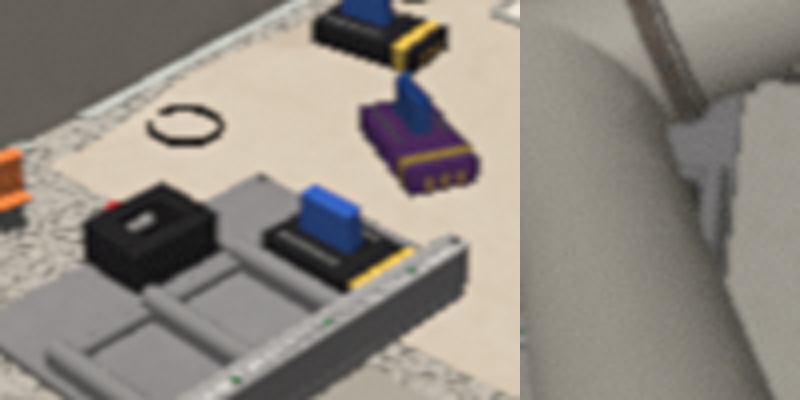

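Block seated in bay 1: rib top is 64.8 mm, like the charged block's 64.3 mm before. Next, the second blue block.

play_rows:
  commands: "0.783 -0.838 0 0 0 0.305;0.783 -0.838 0 0 0 0.305;0.783 -0.838 0 0 0 0.305;0.783 -0.838 0 0 0 0.305;0 0 0 0 0 0;0 0 0 0 0 0"

```text
time_s: 51.45
tcp_pos: [0.6509, -0.0471, 0.1449]
ee_rot: [[0.995, 0.098, 0.001], [0.098, -0.995, -0.007], [0.0, 0.007, -1.0]]
wrist_force: [-0.4, 0.6, -0.5]
gripper_width: 0.463
gripper_force: 0.0
```

```bash
python3 - <<'E'
from h import *
s=r.sense();print(s["joints"].round(1),s["tcp_pos"],s["ee_rot"].round(3))
report("scene",cols=("blue","yellow"))
q,h,X=report("top",cols=("blue",))
print("vial",plane("top",[[331,163]],.067))
E
```

```text
[ 10.2  28.   -1.7   0.5 -60.3  85.2] [ 0.65094093 -0.04705521  0.14488986] [[ 0.995  0.098  0.001]
 [ 0.098 -0.995 -0.007]
 [ 0.     0.007 -1.   ]]
scene blue 28 px [455.  11.] ztop 597.4 rect [  897.6 -2341.9] [22.2  6.4] -56.0 plane [  661.6 -1583.8   597.4]
scene blue 101 px [272. 211.] ztop 53.3 rect [648.7 -42.1] [37.5 13. ] 9.2 plane [631.5 -21.4  53.3]
scene blue 89 px [283. 236.] ztop 54.9 rect [526.   65.1] [42.5 15. ] -35.4 plane [508.   84.3  54.9]
scene blue 176 px [262. 265.] ztop 64.4 rect [465.1 227.9] [38.8 16.4] -1.9 plane [451.1 244.8  64.4]
scene yellow 44 px [356. 216.] ztop 28.2 rect [ 432.6 -218. ] [50.2 16.8] 77.1 plane [ 430.1 -207.7   28.2]
scene yellow 21 px [283. 219.] ztop 26.0 rect [603.7 -45.9] [45.1  9.6] -88.8 plane [601.1 -41.4  26. ]
scene yellow 19 px [288. 248.] ztop 24.8 rect [486.6  86.6] [50.5 10.1] 65.1 plane [484.   89.2  24.8]
scene yellow 36 px [274. 276.] ztop 35.5 rect [424.3 231.4] [52.3  8.2] 85.5 plane [421.8 232.5  35.5]
top blue 106 px [190. 247.] ztop 68.5 rect [467.4 224. ] [40.8 13.5] -0.1 plane [466.6 223.   68.5]
vial [[ 0.68030324 -0.1386621   0.067     ]]
```

play_rows:
  commands: "0.015 -0.035 -1 0 0 0;0 0 -0.9 0 0 0;0 0 -0.9 0 0 0;0 0 -0.6 0 0 0;0 0 -0.33 0 0 0;0 0 -0.13 0 0 0;0 0 0 0 0 0;0 0 0 0 0 0"

```text
time_s: 52.35
tcp_pos: [0.6525, -0.0483, 0.0309]
ee_rot: [[0.995, 0.099, 0.004], [0.099, -0.995, -0.007], [0.003, 0.007, -1.0]]
wrist_force: [-0.0, 0.5, -0.1]
gripper_width: 0.454
gripper_force: 0.0
```

play_rows:
  commands: "0 0 0 0 0 0;0 0 0 0 0 0;0 0 0 0 0 0;0 0 0 0 0 0;0 0 0 0 0 0;0 0 0 0 0 0;0 0 0.3 0 0 0;0 0 0.8 0 0 0;0 0 1 0 0 0;0 0 1 0 0 0;0 0 1 0 0 0;0 0 0.7 0 0 0;0 0 0 0 0 0;0 0 0 0 0 0"
  grip: 0

```text
time_s: 53.75
tcp_pos: [0.6509, -0.0484, 0.1728]
ee_rot: [[0.995, 0.098, 0.001], [0.098, -0.995, -0.006], [-0.0, 0.006, -1.0]]
wrist_force: [-0.3, -0.3, -3.1]
gripper_width: 0.183
gripper_force: 30.0
```

```bash
python3 - <<'E'
from h import *
s=r.sense();print(s["joints"].round(1),s["tcp_pos"],s["ee_rot"].round(3))
report("scene",cols=("blue","yellow"))
E
```

```text
[ 10.1  26.7   0.4   0.4 -63.7  85.4] [ 0.65092352 -0.048435    0.17279382] [[ 0.995  0.098  0.001]
 [ 0.098 -0.995 -0.006]
 [-0.     0.006 -1.   ]]
scene blue 25 px [455.  11.] ztop 597.2 rect [  899.7 -2340. ] [48.2  6.9] -77.2 plane [  675.5 -1626.5   597.2]
scene blue 53 px [276. 169.] ztop 196.4 rect [640.2 -47.4] [20.1 11. ] -28.2 plane [616.9 -20.4 196.4]
scene blue 87 px [283. 236.] ztop 55.2 rect [524.7  66.5] [40.1 12.4] -28.8 plane [506.1  86.   55.2]
scene blue 175 px [262. 265.] ztop 64.3 rect [464.5 228.2] [40.  17.1] -4.6 plane [451.3 244.7  64.3]
scene yellow 22 px [284. 177.] ztop 168.4 rect [603.6 -49. ] [54.9  8.5] -85.0 plane [600.3 -40.8 168.4]
scene yellow 44 px [356. 216.] ztop 28.6 rect [ 431.3 -218.6] [50.  17.7] 83.7 plane [ 429.7 -206.9   28.6]
scene yellow 20 px [288. 248.] ztop 25.2 rect [484.5  88.6] [47.8  6.5] 59.8 plane [484.2  90.4  25.2]
scene yellow 36 px [274. 276.] ztop 35.8 rect [423.1 230.5] [54.4  9.3] 85.1 plane [421.5 232.9  35.8]
```

play_rows:
  commands: "-0.327 0.872 0 0 0 -0.077;-0.327 0.872 0 0 0 -0.077;-0.327 0.872 0 0 0 -0.077;-0.327 0.872 0 0 0 -0.077;-0.327 0.872 0 0 0 -0.077;-0.327 0.872 0 0 0 -0.077;-0.327 0.872 0 0 0 -0.077;-0.327 0.872 0 0 0 -0.077;-0.327 0.872 0 0 0 -0.077;-0.327 0.872 0 0 0 -0.077;-0.327 0.872 0 0 0 -0.077;-0.327 0.872 0 0 0 -0.077;-0.327 0.872 0 0 0 -0.077;-0.327 0.872 0 0 0 -0.077;-0.327 0.872 0 0 0 -0.077;-0.327 0.872 0 0 0 -0.077;0 0 0 0 0 0;0 0 0 0 0 0"

```text
time_s: 55.6
tcp_pos: [0.4937, 0.3695, 0.1714]
ee_rot: [[0.996, -0.085, -0.003], [-0.085, -0.996, -0.01], [-0.002, 0.011, -1.0]]
wrist_force: [-0.8, 0.4, -2.2]
gripper_width: 0.182
gripper_force: 30.0
```

play_rows:
  commands: "0 0 0 -0.043 -0.494 0;0 0 0 -0.043 -0.494 0;0 0 0 -0.043 -0.494 0;0 0 0 -0.043 -0.494 0;0 0 -1 0 0 0;0 0 -1 0 0 0;0 0 0 0 0 0;0 0 0 0 0 0;0 0 0 0 0 0"

```text
time_s: 56.5
tcp_pos: [0.4958, 0.3706, 0.1152]
ee_rot: [[0.952, -0.089, 0.294], [-0.083, -0.996, -0.031], [0.296, 0.005, -0.955]]
wrist_force: [0.1, 0.2, -1.8]
gripper_width: 0.179
gripper_force: 30.0
```

```bash
python3 - <<'E'
from h import *
s=r.sense();print(s["joints"].round(1),s["tcp_pos"],s["ee_rot"].round(3))
report("scene",cols=("blue","yellow"))
E
```

```text
[ 57.9  21.9 -28.3  27.4 -35.2   5.1] [0.49583191 0.37055375 0.11523743] [[ 0.952 -0.089  0.294]
 [-0.083 -0.996 -0.031]
 [ 0.296  0.005 -0.955]]
scene blue 87 px [283. 236.] ztop 55.5 rect [523.8  66.3] [40.4 11.3] -30.3 plane [505.5  86.6  55.5]
scene blue 111 px [217. 263.] ztop 135.9 rect [461.7 388.5] [67.4 15.6] -45.8 plane [464.9 387.2 135.9]
scene blue 176 px [262. 265.] ztop 64.6 rect [463.7 227.4] [39. 17.] -5.6 plane [450.9 245.1  64.6]
scene yellow 19 px [439. 213.] ztop 22.6 rect [ 233.6 -432.6] [12.3 10.2] 36.5 plane [ 228.5 -414.2   22.6]
scene yellow 44 px [356. 216.] ztop 28.6 rect [ 433.2 -218.8] [53.6 18.6] 86.8 plane [ 429.8 -207.1   28.6]
scene yellow 20 px [288. 248.] ztop 26.0 rect [484.9  89.5] [47.5  7.5] 61.2 plane [483.5  91.5  26. ]
scene yellow 73 px [224. 279.] ztop 97.5 rect [452.7 376.8] [53.2 10.5] 83.3 plane [450.4 382.3  97.5]
scene yellow 31 px [275. 276.] ztop 36.2 rect [421.6 230.2] [53.9 13.7] -81.7 plane [420.4 229.8  36.2]
```

play_rows:
  commands: "0 0 -0.6 0 0 0;0 0 -0.5 0 0 0;0 0 -0.4 0 0 0;0 0 -0.2 0 0 0;0 0 -0.12 0 0 0;0 0 -0.07 0 0 0;0 0 0 0 0 0;0 0 0 0 0 0"

```text
time_s: 57.35
tcp_pos: [0.495, 0.3702, 0.0575]
ee_rot: [[0.952, -0.088, 0.293], [-0.083, -0.996, -0.032], [0.295, 0.006, -0.956]]
wrist_force: [-0.4, 0.7, -2.2]
gripper_width: 0.181
gripper_force: 30.0
```

play_rows:
  commands: "-0.1 0.008 0 0 0 0;-0.1 0.009 0 0 0 0;-0.1 0.009 0 0 0 0;-0.1 0.009 0 0 0 0;-0.1 0.009 0 0 0 0;-0.07 0.006 0 0 0 0;-0.05 0.004 0 0 0 0;0 0 0 0 0 0;0 0 0 0 0 0"

```text
time_s: 58.25
tcp_pos: [0.4762, 0.3715, 0.0569]
ee_rot: [[0.952, -0.088, 0.292], [-0.082, -0.996, -0.033], [0.294, 0.007, -0.956]]
wrist_force: [0.4, 1.0, -2.2]
gripper_width: 0.184
gripper_force: 30.0
```

play_rows:
  commands: "0.025 0 -0.075 0.022 0.249 0;0.02 0 -0.075 0.022 0.249 0;0.018 0 -0.073 0.022 0.249 0;0.015 0 -0.073 0.022 0.249 0;0 0 0 0 0 0"

```text
time_s: 58.75
tcp_pos: [0.4795, 0.3722, 0.0482]
ee_rot: [[0.985, -0.089, 0.147], [-0.087, -0.996, -0.019], [0.148, 0.006, -0.989]]
wrist_force: [0.2, -0.2, -1.0]
gripper_width: 0.178
gripper_force: 30.0
```

play_rows:
  commands: "0 -0.01 -0.073 0.022 0.249 0;0 -0.01 -0.073 0.022 0.249 0;0 0 0 0 0 0;0 0 0 0 0 0"

```text
time_s: 59.15
tcp_pos: [0.4792, 0.3713, 0.0441]
ee_rot: [[0.993, -0.087, 0.075], [-0.086, -0.996, -0.012], [0.076, 0.006, -0.997]]
wrist_force: [0.7, 0.3, -0.1]
gripper_width: 0.185
gripper_force: 30.0
```

play_rows:
  commands: "-0.03 0.002 0 0 0 0;0.015 0 -0.04 0.0115 0.125 0;0.015 0 -0.04 0.0115 0.125 0;0.015 0 -0.04 0.0115 0.125 0;0.015 0 -0.04 0.0115 0.125 0;0 0 0 0 0 0;0 0 0 0 0 0"

```text
time_s: 59.85
tcp_pos: [0.4796, 0.3709, 0.0397]
ee_rot: [[0.996, -0.086, -0.002], [-0.086, -0.996, -0.006], [-0.002, 0.006, -1.0]]
wrist_force: [-0.8, -0.4, 6.0]
gripper_width: 0.183
gripper_force: 30.0
```

Down at z 39.7 mm with a small force. I'll press briefly, release and check.

play_rows:
  commands: "0 0 -0.03 0.003 0.03 0;0 0 0 0 0 0;0 0 0 0 0 0"

```text
time_s: 60.15
tcp_pos: [0.4796, 0.3709, 0.0397]
ee_rot: [[0.996, -0.086, -0.006], [-0.086, -0.996, -0.006], [-0.006, 0.006, -1.0]]
wrist_force: [-2.2, -2.0, 9.4]
gripper_width: 0.181
gripper_force: 30.0
```

play_rows:
  commands: "0 0 0 0 0 0;0 0 0 0 0 0;0 0 0 0 0 0;0 0 0 0 0 0;0 0 0.3 0 0 0;0 0 0.8 0 0 0;0 0 1 0 0 0;0 0 1 0 0 0;0 0 1 0 0 0;0 -1 0 0 0 0;0 -1 0 0 0 0;0 -1 0 0 0 0;0 -1 0 0 0 0;0 -1 0 0 0 0;0 -1 0 0 0 0;0 -1 0 0 0 0;0 -1 0 0 0 0;0 -1 0 0 0 0;0 -1 0 0 0 0;0 -1 0 0 0 0"
  grip: 40

```text
time_s: 62.15
tcp_pos: [0.4793, 0.0398, 0.1617]
ee_rot: [[0.996, -0.086, -0.006], [-0.086, -0.996, -0.006], [-0.005, 0.006, -1.0]]
wrist_force: [1.2, -0.5, 0.2]
gripper_width: 0.457
gripper_force: 0.0
```

play_rows:
  commands: "0 -1 0 0 0 0;0 -1 0 0 0 0;0 -1 0 0 0 0;-0.7 -0.7 0 0 0 0;-0.7 -0.7 0 0 0 0;0 0 0 0 0 0;0 0 0 0 0 0"

```text
time_s: 62.85
tcp_pos: [0.4375, -0.0914, 0.1617]
ee_rot: [[0.996, -0.087, -0.005], [-0.087, -0.996, -0.006], [-0.005, 0.006, -1.0]]
wrist_force: [0.4, -0.7, -0.2]
gripper_width: 0.456
gripper_force: 0.0
```

```bash
python3 - <<'E'
from h import *
print(r.sense()["tcp_pos"],r.sense()["joints"].round(0))
p,h,X=report("scene",cols=("yellow","blue","green","orange"))
q,h,X=report("top",cols=("yellow","blue","green"))
Z=X[190:290,100:225].reshape(-1,3);Z=Z[~np.isnan(Z[:,0])]
th=np.radians(-5);c=np.array([.463,.298]);R=np.array([[np.cos(th),-np.sin(th)],[np.sin(th),np.cos(th)]])
d=(Z[:,:2]-c)@R*1000
for y0,y1 in((-99,-86),(-62,-49),(49,62),(86,99)):
    print([(x,round(np.median(Z[m,2])*1000,1)) for x in range(-66,80,6) for m in [(d[:,1]>y0)&(d[:,1]<y1)&(abs(d[:,0]-x)<3)] if m.sum()>2])
cv2.imwrite("pics/m.png",np.hstack([cv2.resize(p[190:320,130:380],None,fx=2.2,fy=2.2,interpolation=cv2.INTER_CUBIC),cv2.resize(q[180:310,100:210],None,fx=2.2,fy=2.2,interpolation=cv2.INTER_CUBIC)]))
E
```

```text
[ 0.43749723 -0.09141746  0.16167732] [  9.   8. -29.   0. -54.  75.]
scene yellow 19 px [439. 213.] ztop 19.9 rect [ 233.8 -433.8] [13.8  7. ] 60.8 plane [ 230.  -419.8   19.9]
scene yellow 21 px [357. 215.] ztop 29.1 rect [ 432.9 -220.3] [51.4 10.2] 83.0 plane [ 429.8 -212.7   29.1]
scene yellow 20 px [288. 248.] ztop 26.9 rect [483.5  90.1] [49.2 11. ] 60.7 plane [482.7  92.6  26.9]
scene yellow 36 px [274. 276.] ztop 35.9 rect [423.3 230.2] [53.   9.7] 84.6 plane [421.4 233.   35.9]
scene yellow 42 px [231. 303.] ztop 35.7 rect [436.3 375.1] [52.   8.4] 85.4 plane [434.4 378.4  35.7]
scene blue 86 px [283. 236.] ztop 55.3 rect [522.6  65.6] [39.3 14. ] -33.1 plane [506.   86.3  55.3]
scene blue 177 px [262. 265.] ztop 64.4 rect [465.3 227.5] [39.8 16.3] -6.5 plane [451.  245.   64.4]
scene blue 224 px [218. 289.] ztop 64.4 rect [477.7 373.2] [44.2 15.7] -10.7 plane [466.2 386.1  64.4]
scene green 97 px [346. 206.] ztop 56.7 rect [ 476.5 -222.6] [36.   8.5] -0.5 plane [ 462.9 -195.7   56.7]
scene orange 136 px [353. 186.] ztop 76.7 rect [ 528.7 -361.9] [38.8 17.4] 6.8 plane [ 504.
[... 2665 characters left out ...]
0, np.float64(16.3)), (66, np.float64(10.2)), (72, np.float64(9.1)), (78, np.float64(12.3))]
[(-66, np.float64(0.8)), (-60, np.float64(41.6)), (-54, np.float64(42.7)), (-48, np.float64(41.7)), (-42, np.float64(35.1)), (-36, np.float64(34.6)), (-30, np.float64(33.2)), (-24, np.float64(33.7)), (-18, np.float64(33.3)), (-12, np.float64(34.2)), (-6, np.float64(34.9)), (0, np.float64(37.4)), (6, np.float64(36.9)), (12, np.float64(32.1)), (18, np.float64(34.9)), (24, np.float64(33.6)), (30, np.float64(34.4)), (36, np.float64(33.6)), (42, np.float64(33.8)), (48, np.float64(34.7)), (54, np.float64(18.2)), (60, np.float64(17.1)), (66, np.float64(11.3)), (72, np.float64(11.4)), (78, np.float64(11.6))]
```

View pics/m.png

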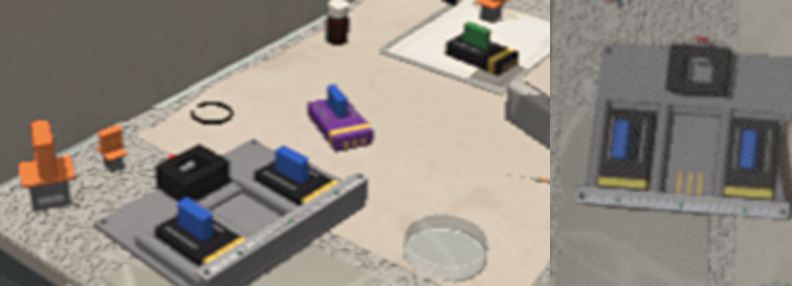

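Both blue blocks lie flat in bays 1 and 3, with tops at 34 mm along the whole length. The charged block and the plug are in the tray, and the bystanders haven't moved.

```bash
python3 -c "
from station import r
print(r.finish_job())"
```

```text
the job is handed in; nothing more can be done
None
```

The job is handed in at about 63 s: the plug was pulled first and is in the tray with the charged block lying flat, and both empty blocks are flat and fully home in bays 1 and 3.

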